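# Seat the desk sorter and fill its slots

## Robot

A 6-joint arm with a two-finger parallel gripper is mounted at the origin on a cart in front of the work surface, level with it; the furniture and walls round the work are solid. World frame = base frame: x ahead of the robot, y to its left, z up, the work surface at z = 0. Lengths are in mm, angles in rad, forces in N, time in s.
With the tool pointing down it reaches from about 350 to 775 mm from the base axis. Payload 7.3 kg.
Tool frame: the origin (TCP) lies midway between the tips of the shut fingers; the grasp point (between the pads) lies 19 mm behind it; x points along the fingers, y is the direction in which the jaws open and shut, and the axes are right-handed (so a half turn about x gives the same grasp; the last joint's range is limited). The gripper opens to 92 mm and grips with 3 to 60 N. Pads are 19 mm wide; open, the fingers measure 130 mm over their backs; the gripper's body (75 mm by 190 mm) begins 47 mm behind the grasp point.
Start: joints at [-1.255, 0.342, 1.524, -0, 1.275, -0.146], TCP at [233.943, -470.016, 226.741] pointing down, gripper open.
Joint ranges: [-2.53, 2.53], [-0.77, 2.02], [0.04, 2.7], [-1, 4.14], [0.28, 2.66], [-3.11, 3.11]. Speed limits (rad/s): [2.57, 2.57, 3.14, 3.14, 3.14, 3.14].

## Interface

Orientations are given as [roll, pitch, yaw] about the fixed x, y, z axes, in that order (R = Rz(yaw) Ry(pitch) Rx(roll)).
In Python, from plant import get_obs, capture, close_job gives the robot as it stands. The module is installed in compiled form; this text tells all that it offers.
- The arm moves only by the tool send_rows, never from a script. Its argument "moves" is a list of rows, each a list of 4 numbers: the shift along the tool's x, y, z in mm, then the turn about the tool's x in degrees. In form: [[tx, ty, tz, yaw], ...]. A call has 1 to 8 rows; each row shifts and turns the commanded pose from where the row before left it, along the tool's axes as they then stand; what a row does not reach is not made up. A row lasts 1/8 s, in which the tool goes at most 62.5 mm and 10.7 degrees, less where a joint would pass 70% of its speed; a pose out of reach is approached as far as the arm can. A call with a gripper value outside its range is refused whole. "hand" is the opening, from 0 (shut) to 1 (fully open), set as the call begins (left out, the last holds). The fingers move at their own pace and stop on an object; the grip force is fixed at half the most. Time passes only in rows, so rows that do not move let the fingers close. It gives the time, the measured TCP pose, the force and the opening at its end, in the units of the state.
- get_obs(): the state, without advancing time (a new reading comes with each control period).
- capture(name): name is "scene" or "top" or "wrist"; returns a dict with "image" (480x640x3 uint8, red, green, blue), "K" (3x3 intrinsics, pixels), "position" and "attitude" of the camera in the world; the wrist camera has in their place "mount" (4x4, takes a point from camera to tool coordinates, whose origin is the TCP and whose axes are the tool frame's). Camera axes: x right, y down, z forward; pixel columns grow to the right and rows downward; lengths in mm; the calibration is good to about 2 mm. A picture is of the moment at which its call begins: read the wrist's pose just before it. There is no depth.
- close_job(): hands the job in, once; it reports no verdict.
The state is a dict: "time": time; "joint_positions": joint angles; "dq": joint speeds; "tau": joint torques, N m; "tool_pos": TCP position; "tcp_rot": TCP orientation; "contact_force": force on the tool from outside, world axes, zero at the start; "moment": the same for the moment, N m; "grip_width": finger opening in mm.
Only numpy, scipy, OpenCV 4.12 (cv2) and the standard library are available. Lean on these libraries where they do the work, as an engineer would, in place of code of your own. Each camera call takes 0.05 s, during which the arm holds its last target. There are 200 camera calls.

## Task

Fasten the desk sorter by its four black hand nuts: tighten each one a half turn clockwise until it is home, one nut after another in cross order (after the first nut its diagonal opposite, then the other two), so that the plate seats level. Then stand every wooden divider board that lies on the worktop in a slot of the rack, one to a slot, foot at the bottom and tab up, and let go. Leave the tape roll, staple box, glue stick and eraser where they are.

Things in the scene. Friction and masses are not known exactly. Their poses are not given: they have to be found in the camera images.
- sorter_foot: fixed dark steel foot of the desk sorter, 240 x 240 mm, 10 mm thick, lying on the worktop; origin under its centre; x points to the far side of the sorter (the side that the slots lean to), y to its left. The sorter stands turned a little either way from start to start
- plate_top (a point): centre of the top face of the aluminium sorter plate (220 x 220 x 10 mm) over the foot; the four hand nuts stand 85 mm from it in x and y. Slack, it floats 26 mm above the worktop; each nut draws its own corner down, and with all tight it is level at 22 mm, on its rubber pads. The rack of grey ribs on its middle is about 50 mm high, with 18 mm high cheeks 34 mm off the middle in y
- nut_near_left (a joint): turn of the hand nut at the near left corner: about 0 slack (0 to 0.3 at the start), grows as the nut turns clockwise seen from above, firm end stop at 3.3 rad (fully tight); stiff by 0.05 Nm of friction, so it stays where it is left
- nut_near_left_grip (a point): hand nut at the near left corner: an upright black bar 60 mm long (its x), 16 mm thick (its y), 38 mm high on a 30 mm washer, turning about its vertical centre line. This point is on that line, 14 mm below the bar's top and about 54 mm above the worktop; it turns with the bar. The bar looks the same after a half turn
- nut_far_right (a joint): turn of the hand nut at the far right corner: about 0 slack (0 to 0.3 at the start), grows as the nut turns clockwise seen from above, firm end stop at 3.3 rad (fully tight); stiff by 0.05 Nm of friction, so it stays where it is left
- nut_far_right_grip (a point): hand nut at the far right corner: an upright black bar 60 mm long (its x), 16 mm thick (its y), 38 mm high on a 30 mm washer, turning about its vertical centre line. This point is on that line, 14 mm below the bar's top and about 54 mm above the worktop; it turns with the bar. The bar looks the same after a half turn
- nut_near_right (a joint): turn of the hand nut at the near right corner: about 0 slack (0 to 0.3 at the start), grows as the nut turns clockwise seen from above, firm end stop at 3.3 rad (fully tight); stiff by 0.05 Nm of friction, so it stays where it is left
- nut_near_right_grip (a point): hand nut at the near right corner: an upright black bar 60 mm long (its x), 16 mm thick (its y), 38 mm high on a 30 mm washer, turning about its vertical centre line. This point is on that line, 14 mm below the bar's top and about 54 mm above the worktop; it turns with the bar. The bar looks the same after a half turn
- nut_far_left (a joint): turn of the hand nut at the far left corner: about 0 slack (0 to 0.3 at the start), grows as the nut turns clockwise seen from above, firm end stop at 3.3 rad (fully tight); stiff by 0.05 Nm of friction, so it stays where it is left
- nut_far_left_grip (a point): hand nut at the far left corner: an upright black bar 60 mm long (its x), 16 mm thick (its y), 38 mm high on a 30 mm washer, turning about its vertical centre line. This point is on that line, 14 mm below the bar's top and about 54 mm above the worktop; it turns with the bar. The bar looks the same after a half turn
- slot_near (a point): near slot of the rack: middle of its bottom, where the foot point of a seated board lies. z points up along the slot, which leans 20 degrees back from vertical to the sorter's far side; x is across the slot, y along it. 20 mm wide across, between ribs 52 mm high along z and 54 mm wide in y, so a board's 60 mm width overhangs them 3 mm each side. Slots are 40 mm apart along the plate
- slot_mid (a point): middle slot of the rack: middle of its bottom, where the foot point of a seated board lies. z points up along the slot, which leans 20 degrees back from vertical to the sorter's far side; x is across the slot, y along it. 20 mm wide across, between ribs 52 mm high along z and 54 mm wide in y, so a board's 60 mm width overhangs them 3 mm each side. Slots are 40 mm apart along the plate
- slot_far (a point): far slot of the rack: middle of its bottom, where the foot point of a seated board lies. z points up along the slot, which leans 20 degrees back from vertical to the sorter's far side; x is across the slot, y along it. 20 mm wide across, between ribs 52 mm high along z and 54 mm wide in y, so a board's 60 mm width overhangs them 3 mm each side. Slots are 40 mm apart along the plate
- board_0: plain wooden divider board, 14 mm thick, 0.08 kg (all alike; may be absent): 60 mm wide from x = -55 to +35 mm, then a tab 20 mm long and 32 mm wide. Lies flat on the worktop at the start, tab roughly away from the robot. Origin at mid length (110 mm) on its underside; x along the length to the tab, y across the width, z out of the upper face
- board_0_foot (a point): middle of the edge of board_0 opposite the tab: 55 mm from its origin along -x, at mid thickness; this edge goes to the bottom of the slot
- board_1: plain wooden divider board, 14 mm thick, 0.08 kg (all alike; may be absent): 60 mm wide from x = -55 to +35 mm, then a tab 20 mm long and 32 mm wide. Lies flat on the worktop at the start, tab roughly away from the robot. Origin at mid length (110 mm) on its underside; x along the length to the tab, y across the width, z out of the upper face
- board_1_foot (a point): middle of the edge of board_1 opposite the tab: 55 mm from its origin along -x, at mid thickness; this edge goes to the bottom of the slot
- board_2: plain wooden divider board, 14 mm thick, 0.08 kg (all alike; may be absent): 60 mm wide from x = -55 to +35 mm, then a tab 20 mm long and 32 mm wide. Lies flat on the worktop at the start, tab roughly away from the robot. Origin at mid length (110 mm) on its underside; x along the length to the tab, y across the width, z out of the upper face
- board_2_foot (a point): middle of the edge of board_2 opposite the tab: 55 mm from its origin along -x, at mid thickness; this edge goes to the bottom of the slot
- tape_roll: roll of tape lying flat, 104 mm across, 25 mm high; bystander, origin under its centre
- staple_box: small box of staples, 41 x 74 x 27 mm; bystander, origin under its centre
- glue: glue stick lying on its side, 95 mm long, 28 mm thick; bystander, origin under its centre
- eraser: eraser, 23 x 52 x 13 mm; bystander, origin under its centre
Not all that is in view belongs to the job. What is shaped like the board_0 but blue is not meant. Leave any pink look-alike of the board_2 alone.

How it is judged:
By the outcome, as a careful person would: the job done as asked, in the order asked, and still so for the second after the job is handed in, with the robot touching nothing.
Of board_0, board_1, board_2 only 2 to 3 are there at a start; the rules pass over those that are not, and their reading is None.
At some moment in a run one of board_0, board_1, board_2 may be knocked a few centimetres aside while the robot is not near it.
It also fails if it takes over 210 s, if anything falls off the work surface, if the arm or the gripper's body presses on something with over 40 N, if the wrist force passes 120 N, or if a joint passes its speed limit or range.

## Working session

There is one attempt and no reset: what is moved stays moved. The work goes in short steps, Python scripts to look and compute and a tool call to move; the robot and the scene stay as the last step left them, time stands still between calls to the robot, and variables do not carry over. Pictures are saved under pics/ and viewed, about 12 in all and at most 16, crops included, and the job is handed in when it is done.

Besides the shell and the picture viewer there is one more tool, called after "Call:" as a command line: name --pt "numbers of a row" for each row, then --argument value for the rest. send_rows: Moves the arm, as the interface text tells. Its arguments: {"type":"object","properties":{"moves":{"type":"array","items":{"type":"array","items":{"type":"number"}}},"hand":{"type":"number"}},"required":["moves"]}

```bash
mkdir -p pics
cat > h.py <<'E'
import numpy as np, cv2
from scipy.spatial.transform import Rotation as R
from plant import get_obs, capture, close_job
E
python3 - <<'E'
from h import *
o=get_obs(); print({k:np.round(v,3) for k,v in o.items()})
for n in ("scene","top"):
    c=capture(n); cv2.imwrite(f"pics/{n}0.png",c["image"][:,:,::-1]); np.savez(f"{n}0.npz",**c)
    print(n,c["K"],c["position"],c["attitude"])
c=capture("wrist"); print(c["mount"],c["K"])
E
```

```text
{'time': np.float64(0.0), 'joint_positions': array([-1.255,  0.343,  1.525,  0.   ,  1.275, -0.146]), 'dq': array([-0.002,  0.002,  0.   , -0.003,  0.001, -0.001]), 'tau': array([-2.0000e-03, -4.3125e+01, -2.4423e+01,  7.2000e-02,  5.6000e-02,
       -0.0000e+00]), 'tool_pos': array([ 233.836, -469.597,  226.05 ]), 'tcp_rot': array([-1.729,  1.569,  1.875]), 'contact_force': array([ 0.47 , -0.038, -0.137]), 'moment': array([-0.032, -0.013, -0.017]), 'grip_width': np.float64(92.162)}
scene [[494.45317819   0.         335.23289605]
 [  0.         494.45317819 246.23754825]
 [  0.           0.           1.        ]] [ -253.57311713 -1024.67696052   795.59868221] [-2.04941019 -0.00697328 -0.63709749]
top [[437.31529943   0.         317.70348379]
 [  0.         437.31529943 243.27336554]
 [  0.           0.           1.        ]] [ 463.44189791   64.06844854 1389.01332733] [-3.06041119  0.00616548 -1.54526112]
[[-7.73497699e-04 -2.72097897e-01  9.62269264e-01 -1.58227075e+02]
 [ 9.99999110e-01  8.35529606e-04  1.04008607e-03  1.04661779e+00]
 [-1.08700969e-03  9.62269212e-01  2.72097008e-01 -7.34387572e+01]
 [ 0.00000000e+00  0.00000000e+00  0.00000000e+00  1.00000000e+00]] [[390.93060302   0.         321.54826578]
 [  0.         390.93060302 243.43526858]
 [  0.           0.           1.        ]]
```

View pics/top0.png

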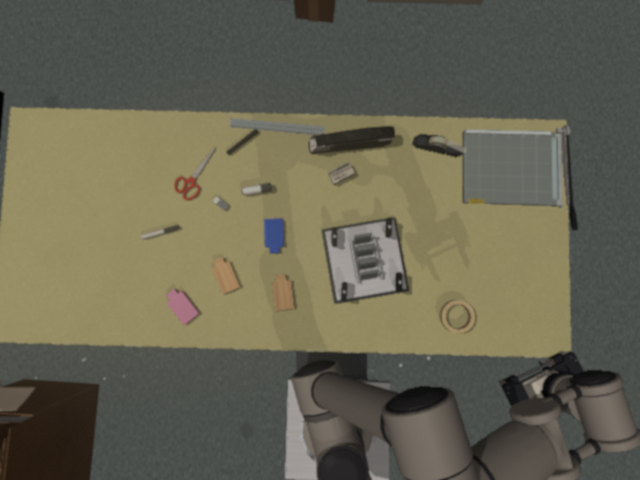

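View pics/scene0.png

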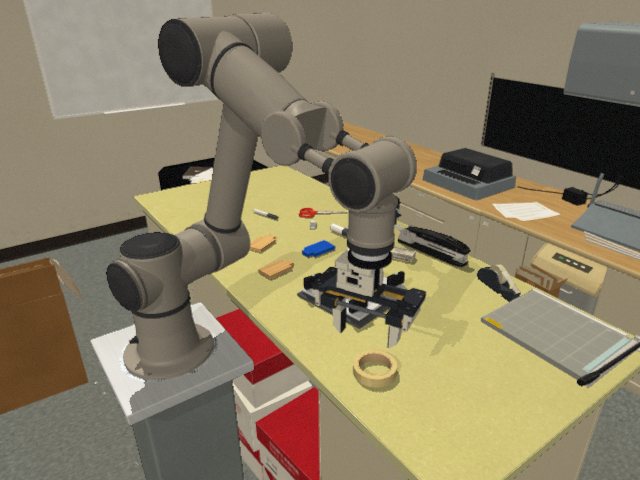

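The top view shows the sorter at (365,260) with black nuts near (335,235), (390,228), (344,290) and (400,282). There are two plain wooden boards, at (227,275) and (284,293). The look-alikes are blue at (275,235) and pink at (182,306), and I will leave both. The tape roll, at (458,316), is also wood-coloured. I see no third board. Next I'll measure roughly and check in one crop.

```bash
cat >> h.py <<'E'
def cam(c,obs=None):
    if "mount" in c:
        T=np.eye(4); T[:3,:3]=R.from_euler('xyz',obs["tcp_rot"]).as_matrix(); T[:3,3]=obs["tool_pos"]
        M=T@c["mount"]; return c["K"],M[:3,:3],M[:3,3]
    return c["K"],R.from_euler('xyz',c["attitude"]).as_matrix(),np.array(c["position"])
def ray(cm,uv,z):
    K,Rm,p=cm; d=Rm@np.linalg.inv(K)@np.array([uv[0],uv[1],1.]); return p+d*(z-p[2])/d[2]
def proj(cm,P):
    K,Rm,p=cm; q=K@(Rm.T@(np.asarray(P,float)-p)); return q[:2]/q[2]
def snap(name,tag):
    o=get_obs(); c=capture(name); cv2.imwrite(f"pics/{tag}.png",c["image"][:,:,::-1])
    np.savez(f"{tag}.npz",tcp_rot=o["tcp_rot"],tool_pos=o["tool_pos"],**c); return load(tag)
def load(tag):
    f=dict(np.load(f"{tag}.npz")); return f["image"],cam(f,f)
E
python3 - <<'E'
from h import *
im,cm=load("top0")
for n,uv,z in [("sorter",(365,260),24),("nl",(344,290),68),("nr",(400,282),68),("fl",(335,235),68),("fr",(390,228),68),("bA",(227,275),14),("bB",(284,293),14),("blue",(275,235),14),("pink",(182,306),14),("tape",(458,316),25)]:
    print(n,ray(cm,uv,z).round())
# wood blobs
hsv=cv2.cvtColor(im,cv2.COLOR_RGB2HSV)
print(hsv[275,227],hsv[293,284],hsv[306,182],hsv[300,240],hsv[306,450])
c=im[190:340,150:420]; cv2.imwrite("pics/crop0.png",cv2.resize(c,None,fx=2.9,fy=2.9,interpolation=cv2.INTER_CUBIC)[:,:,::-1])
o=get_obs();print(R.from_euler('xyz',o["tcp_rot"]).as_matrix().round(3))
E
```

```text
sorter [526. -74.  24.]
nl [432.  -8.  68.]
nr [ 460. -175.   68.]
fl [597.  23.  68.]
fr [ 623. -143.   68.]
bA [468. 358.  14.]
bB [416. 177.  14.]
blue [598. 211.  14.]
pink [368. 494.  14.]
tape [ 360. -363.   25.]
[ 16 111 166] [ 16 110 150] [172  81 167] [ 24  86 148] [ 19  90 141]
[[-0.     0.446 -0.895]
 [ 0.001 -0.895 -0.446]
 [-1.    -0.001 -0.   ]]
```

View pics/crop0.png

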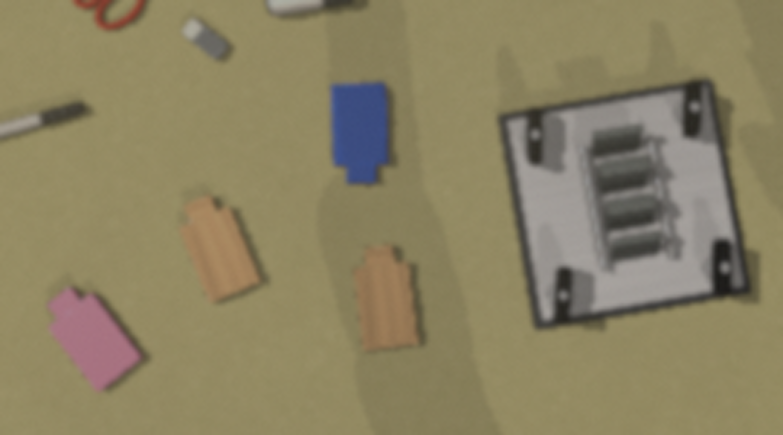

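The close crop confirms two natural-wood boards, A on the left and B on the right, both with tabs pointing away. Blue and pink are left out. I'll move over the sorter for a close wrist view, turning the wrist anticlockwise to leave room for the tightening.

Call:
send_rows --pt "-6 -21 -30 0" --pt "-6 -21 -30 0" --pt "-6 -21 -30 0" --pt "-6 -21 -30 0" --pt "-6 -21 -30 0" --pt "-6 -21 -30 0" --pt "-6 -21 -30 0" --pt "-6 -21 -30 0"

```text
time: 1.15
tool_pos: [374.3, -211.5, 274.8]
tcp_rot: [-0.994, 1.571, 2.61]
contact_force: [0.2, -0.5, 0.4]
grip_width: 91.7
```

Call:
send_rows --pt "-6 -21 -30 0" --pt "-6 -21 -30 0" --pt "-6 -21 -30 0" --pt "-6 -21 -30 0" --pt "0 0 0 -10" --pt "0 0 0 -10" --pt "0 0 0 -10" --pt "0 0 0 -10"

```text
time: 2.15
tool_pos: [443.8, -83.9, 298.5]
tcp_rot: [-1.351, 1.57, 2.957]
contact_force: [0.5, -1.4, -0.2]
grip_width: 91.8
```

Call:
send_rows --pt "0 0 0 -10" --pt "0 0 0 -10" --pt "0 0 0 -10" --pt "0 0 0 -10" --pt "0 0 0 -10" --pt "0 0 0 -10" --pt "0 0 0 -10" --pt "0 0 0 -10"

```text
time: 3.15
tool_pos: [443.8, -83.9, 298.5]
tcp_rot: [-2.804, 1.57, 2.899]
contact_force: [-0.0, 0.6, -0.2]
grip_width: 92.0
```

Call:
send_rows --pt "0 0 0 -10" --pt "0 0 0 -10" --pt "0 0 0 -10" --pt "0 0 0 -10" --pt "0 0 0 -3" --pt "0 0 0 0" --pt "0 0 0 0" --hand 0.55

```text
time: 4.03
tool_pos: [443.9, -84.0, 298.6]
tcp_rot: [2.95, 1.571, 3.114]
contact_force: [-0.6, -0.8, 0.8]
grip_width: 50.2
```

Run:
```python
from h import *
o=get_obs(); print(o["time"],o["tool_pos"].round(1),o["joint_positions"].round(2),o["grip_width"],o["contact_force"].round(1))
print(R.from_euler('xyz',o["tcp_rot"]).as_matrix().round(3))
snap("wrist","w1")
```

```text
4.025 [443.9 -84.  298.6] [-0.36  0.15  1.58 -0.    1.41 -2.09] 50.23113144111283 [-0.6 -0.8  0.8]
[[-0.    -0.163  0.987]
 [ 0.     0.987  0.163]
 [-1.     0.    -0.   ]]
```

View pics/w1.png

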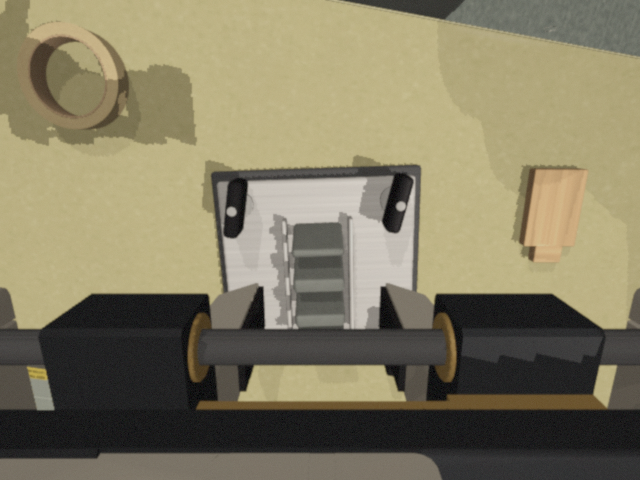

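This wrist view has image up towards the robot. The near-right nut is at (235,208), the near-left nut at (397,204) and board B at (553,210). I'll measure the near nuts and the plate edge more finely.

Run:
```python
from h import *
im,cm=load("w1")
a=im[160:260,205:290]; b=im[160:260,355:440]
cv2.imwrite("pics/crop1.png",cv2.resize(np.hstack([a,b]),None,fx=4.5,fy=4.5,interpolation=cv2.INTER_CUBIC)[:,:,::-1])
g=im.max(2)
for n,(x0,y0,x1,y1) in dict(nr=(215,165,260,250),nl=(375,165,425,245)).items():
    s=(g[y0:y1,x0:x1]<40).astype(np.uint8); k,l,st,ce=cv2.connectedComponentsWithStats(s); i=1+np.argmax(st[1:,4]); print(n,st[i]+[x0,y0,0,0,0],ce[i]+[x0,y0])
for n,uv,z in [("nr",(232,211),68),("nl",(402,206),68),("footNR",(214,174),10),("footNL",(419,167),10)]: print(n,ray(cm,uv,z).round(1))
```

```text
nr [225 178  22  59 836] [235.66626794 206.05741627]
nl [383 173  28  59 611] [393.84779051 199.69721768]
nr [ 462.  -173.8   68. ]
nl [428.8  -5.6  68. ]
footNR [ 436.4 -209.8   10. ]
footNL [390.7  17.1  10. ]
```

View pics/crop1.png

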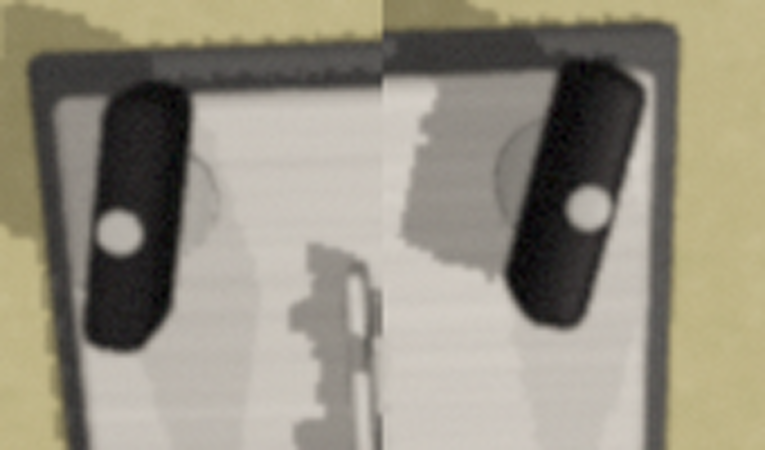

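```bash
cat >> h.py <<'E'
def go(x,y,z,ang=None):
    "tool-axis shift and turn (deg) to TCP x,y,z with tool-y azimuth ang (deg)"
    o=get_obs(); M=R.from_euler('xyz',o["tcp_rot"]).as_matrix()
    d=M.T@(np.array([x,y,z])-o["tool_pos"]); a=np.degrees(np.arctan2(M[1,1],M[0,1]))
    t=0 if ang is None else (a-ang+180)%360-180
    print("shift",d.round(1),"turn",round(t,1),"| az",round(a,1),"q6",o["joint_positions"][5].round(2),"t",o["time"])
E
python3 - <<'E'
from h import *
im,cm=load("w1")
for n,a,b in [("nr",(228.8,185.6),(223.9,231.1)),("nl",(412.9,181.1),(398.4,231.1))]:
    d=ray(cm,b,68)-ray(cm,a,68); print(n,np.linalg.norm(d),np.degrees(np.arctan2(d[1],d[0])))
go(429,-5.6,120,83); go(429,-5.6,42,83)
E
```

```text
nr 47.1953164093421 -0.33484206573483216
nl 52.23973689413603 -3.3884586279848414
shift [178.6  79.8  -1.9] turn 16.4 | az 99.4 q6 -2.09 t 4.075
shift [256.6  79.8  -1.8] turn 16.4 | az 99.4 q6 -2.09 t 4.075
```

Call:
send_rows --pt "25 13 0 6.5" --pt "25 13 0 6.5" --pt "25 13 2 0" --pt "25 13 2 0" --pt "25 13 2 0" --pt "25 12 2 0" --pt "25 3 2 0" --pt "0 0 0 0"

```text
time: 5.08
tool_pos: [453.4, -4.6, 122.4]
tcp_rot: [3.054, 1.567, 2.992]
contact_force: [-0.0, 0.5, -0.2]
grip_width: 50.7
```

Run:
```python
from h import *
go(429,-5.6,44,87)
snap("wrist","w2")
```

```text
shift [ 78.5  -2.6 -24. ] turn -0.5 | az 86.5 q6 -1.69 t 5.075
```

View pics/w2.png

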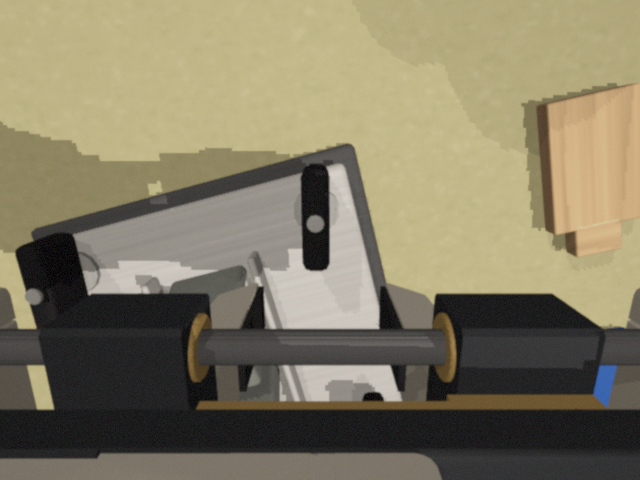

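The near-left nut's centre is at (315,223), its bar parallel to the jaws' faces. I'll work out the correction from this closer view.

Run:
```python
from h import *
im,cm=load("w2"); print([ray(cm,(315,223),z).round(1) for z in (66,68,70)],ray(cm,(34,297),68).round(1))
```

```text
[array([429.2,  -7.7,  66. ]), array([428.7,  -7.6,  68. ]), array([428.3,  -7.5,  70. ])] [ 463.2 -175.5   68. ]
```

Call:
send_rows --pt "0 -4 -12 0" --pt "0 0 -12.5 0" --pt "20 0 0 0" --pt "20 0 0 0" --pt "20 0 0 0" --pt "18 0 0 0" --pt "0 0 0 0"

```text
time: 6.0
tool_pos: [428.5, -7.4, 45.5]
tcp_rot: [3.049, 1.569, 2.987]
contact_force: [-0.5, 0.0, 0.5]
grip_width: 50.3
```

Call:
send_rows --pt "0 0 0 0" --pt "0 0 0 0" --pt "0 0 0 0" --pt "0 0 0 0" --pt "0 0 0 0" --pt "0 0 0 0" --hand 0

```text
time: 6.75
tool_pos: [430.0, -6.8, 46.0]
tcp_rot: [0.841, 1.57, 0.779]
contact_force: [-0.4, 4.9, 3.0]
grip_width: 15.8
```

Run:
```python
from h import *
go(428.7,-7.2,44,87); o=get_obs(); print(o["contact_force"].round(1),o["moment"].round(2),o["grip_width"])
```

```text
shift [ 2.  -0.4 -1.3] turn -0.6 | az 86.4 q6 -1.7 t 6.75
[-0.4  4.9  3. ] [ 0.97 -0.17 -0.03] 15.751123108135207
```

Call:
send_rows --pt "0 0 0 10" --pt "0 0 0 10" --pt "0 0 0 10" --pt "0 0 0 10" --pt "0 0 0 10" --pt "0 0 0 10" --pt "0 0 0 10" --pt "0 0 0 10"

```text
time: 7.75
tool_pos: [428.3, -8.5, 46.0]
tcp_rot: [-1.132, 1.567, -2.594]
contact_force: [-7.5, -8.4, 10.0]
grip_width: 15.9
```

Run:
```python
from h import *
go(428.7,-7.2,44,-88); o=get_obs(); print(o["contact_force"].round(1),o["moment"].round(2),o["grip_width"])
```

```text
shift [ 2.   0.6 -1.3] turn 94.2 | az 6.2 q6 -0.3 t 7.75
[-7.5 -8.4 10. ] [-1.46  1.24  0.08] 15.87572452494785
```

Call:
send_rows --pt "0 0 0 10" --pt "0 0 0 10" --pt "0 0 0 10" --pt "0 0 0 10" --pt "0 0 0 10" --pt "0 0 0 10" --pt "0 0 0 10" --pt "0 0 0 10"

```text
time: 8.75
tool_pos: [426.2, -7.2, 45.9]
tcp_rot: [-0.343, 1.563, 3.081]
contact_force: [-13.5, -0.2, 17.8]
grip_width: 15.8
```

Call:
send_rows --pt "0 0 0 5" --pt "0 0 0 5" --pt "0 0 0 3" --pt "0 0 0 3" --pt "0 0 0 0"

```text
time: 9.38
tool_pos: [426.0, -6.7, 45.9]
tcp_rot: [-0.109, 1.563, 3.042]
contact_force: [-12.9, 2.4, 18.2]
grip_width: 15.7
```

Run:
```python
from h import *
go(428.7,-7.2,44,-88); o=get_obs(); print(o["contact_force"].round(1),o["moment"].round(2),o["grip_width"])
```

```text
shift [ 1.9  0.5 -2.7] turn -1.4 | az -89.4 q6 1.37 t 9.375
[-12.9   2.4  18.2] [0.59 2.02 0.56] 15.74440339720871
```

The moment about the nut's axis rose to 0.56 Nm at the expected angle, so near-left is home. I'll release it and go to the diagonal, far-right.

Call:
send_rows --pt "0 0 0 0" --pt "0 0 0 0" --pt "0 0 0 0" --pt "0 0 0 0" --pt "-20 0 0 0" --pt "-20 0 0 0" --pt "-20 0 0 0" --pt "-17 0 0 0" --hand 0.55

```text
time: 10.38
tool_pos: [429.9, -7.5, 123.4]
tcp_rot: [2.724, 1.57, -0.41]
contact_force: [-0.0, -0.4, 0.0]
grip_width: 50.6
```

Call:
send_rows --pt "0 0 0 -10.5" --pt "0 0 0 -10.5" --pt "0 0 0 -10.5" --pt "0 0 0 -10.5" --pt "0 0 0 -10.5" --pt "0 0 0 -10.5" --pt "0 0 0 -10.5" --pt "0 0 0 -10.5"

```text
time: 11.38
tool_pos: [429.7, -7.5, 122.6]
tcp_rot: [-1.082, 1.571, -2.744]
contact_force: [1.0, 0.2, -0.5]
grip_width: 50.5
```

Call:
send_rows --pt "0 0 0 -10.5" --pt "0 0 0 -10.5" --pt "0 0 0 -10.5" --pt "0 0 0 -10.5" --pt "0 0 0 -10.5" --pt "0 0 0 -10.5" --pt "0 0 0 -10.5" --pt "0 0 0 -10.5"

```text
time: 12.38
tool_pos: [429.7, -7.5, 122.6]
tcp_rot: [-2.451, 1.571, -2.646]
contact_force: [-0.6, 0.6, 0.2]
grip_width: 50.4
```

Call:
send_rows --pt "0 0 0 -9" --pt "0 -20 39 0" --pt "0 -20 39 0" --pt "0 -20 39 0" --pt "0 -20 39 0" --pt "0 -20 39 0" --pt "0 -20 39 0" --pt "0 0 0 0"

```text
time: 13.38
tool_pos: [659.6, -139.2, 121.4]
tcp_rot: [-1.26, 1.57, -1.306]
contact_force: [-0.4, 0.5, -0.0]
grip_width: 50.4
```

Run:
```python
from h import *
go(629.2,-140.4,45,87)
im,cm=snap("wrist","w3"); print(proj(cm,(629,-140,68)),proj(cm,(595.5,26,68)))
```

```text
shift [ 76.4  -2.5 -30.3] turn 0.4 | az 87.4 q6 -1.85 t 13.375
[319.32350427 212.34954876] [634.49428337 135.25813109]
```

View pics/w3.png

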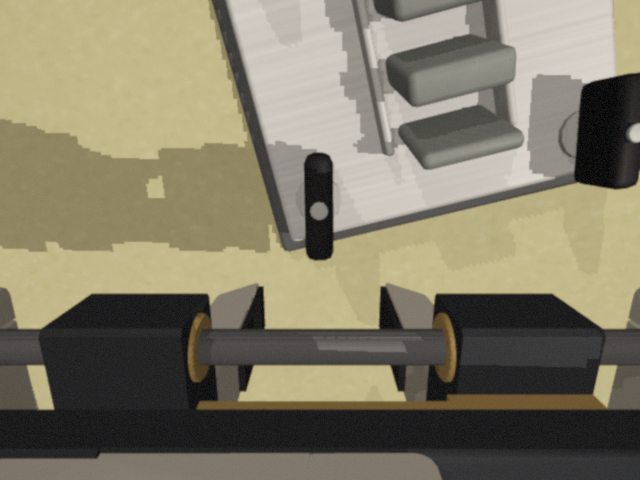

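The far-right nut's centre is at (319,211), within 1.5 px of the prediction. The far-left nut at (635,133) also agrees, and the bar is aligned with the jaws.

Call:
send_rows --pt "0 -2.5 -15 0" --pt "0 0 -15.5 0" --pt "20 0 0 0" --pt "20 0 0 0" --pt "20 0 0 0" --pt "16 0 0 0" --pt "0 0 0 0"

```text
time: 14.3
tool_pos: [626.3, -138.1, 45.6]
tcp_rot: [2.854, 1.568, 2.81]
contact_force: [0.1, 0.1, 0.2]
grip_width: 50.4
```

Call:
send_rows --pt "0 0 0 0" --pt "0 0 0 0" --pt "0 0 0 0" --pt "0 0 0 0" --pt "0 0 0 0" --pt "0 0 0 0" --hand 0

```text
time: 15.05
tool_pos: [627.8, -139.4, 47.1]
tcp_rot: [-0.95, 1.57, -0.994]
contact_force: [-1.7, -3.9, 2.6]
grip_width: 16.0
```

Call:
send_rows --pt "0 0 0 10" --pt "0 0 0 10" --pt "0 0 0 10" --pt "0 0 0 10" --pt "0 0 0 10" --pt "0 0 0 10" --pt "0 0 0 10" --pt "0 0 0 10"

```text
time: 16.05
tool_pos: [627.5, -139.9, 47.0]
tcp_rot: [-0.01, 1.569, -1.457]
contact_force: [-2.9, -6.1, 1.4]
grip_width: 15.6
```

Run:
```python
from h import *
go(628.7,-140.4,44,-89.5); o=get_obs(); print(o["contact_force"].round(1),o["moment"].round(2),o["grip_width"])
```

```text
shift [3.  1.1 0.7] turn 96.6 | az 7.1 q6 -0.46 t 16.05
[-2.9 -6.1  1.4] [-0.74 -0.07  0.08] 15.608674826166764
```

Call:
send_rows --pt "0 0 0 10" --pt "0 0 0 10" --pt "0 0 0 10" --pt "0 0 0 10" --pt "0 0 0 10" --pt "0 0 0 10" --pt "0 0 0 10" --pt "0 0 0 10"

```text
time: 17.05
tool_pos: [626.9, -139.6, 46.9]
tcp_rot: [0.335, 1.569, -2.507]
contact_force: [-5.3, -2.9, 2.5]
grip_width: 15.6
```

Call:
send_rows --pt "0 0 0 6" --pt "0 0 0 5" --pt "0 0 0 3" --pt "0 0 0 3" --pt "0 0 0 0"

```text
time: 17.68
tool_pos: [626.8, -139.5, 46.9]
tcp_rot: [0.559, 1.569, -2.574]
contact_force: [-5.2, -3.9, 3.6]
grip_width: 16.1
```

Run:
```python
from h import *
go(628.7,-140.4,44,-89.5); o=get_obs(); print(o["contact_force"].round(1),o["moment"].round(2),o["grip_width"])
```

```text
shift [ 2.9  1.  -1.9] turn 0.0 | az -89.5 q6 1.23 t 17.675
[-5.2 -3.9  3.6] [-0.71  0.57  0.6 ] 16.104113215914094
```

Far-right is home too (0.60 Nm). Next is near-right.

Call:
send_rows --pt "0 0 0 0" --pt "0 0 0 0" --pt "0 0 0 0" --pt "0 0 0 0" --pt "-20 0 0 0" --pt "-20 0 0 0" --pt "-20 0 0 0" --pt "-17 0 0 0" --hand 0.55

```text
time: 18.68
tool_pos: [627.7, -138.7, 124.6]
tcp_rot: [2.862, 1.57, -0.271]
contact_force: [0.8, 0.1, 0.3]
grip_width: 50.6
```

Call:
send_rows --pt "0 0 0 -10.5" --pt "0 0 0 -10.5" --pt "0 0 0 -10.5" --pt "0 0 0 -10.5" --pt "0 0 0 -10.5" --pt "0 0 0 -10.5" --pt "0 0 0 -10.5" --pt "0 0 0 -10.5"

```text
time: 19.68
tool_pos: [627.6, -138.7, 123.7]
tcp_rot: [-1.932, 1.571, 2.69]
contact_force: [-0.8, 0.2, 0.4]
grip_width: 50.6
```

Call:
send_rows --pt "0 0 0 -10.5" --pt "0 0 0 -10.5" --pt "0 0 0 -10.5" --pt "0 0 0 -10.5" --pt "0 0 0 -10.5" --pt "0 0 0 -10.5" --pt "0 0 0 -10.5" --pt "0 0 0 -10.5"

```text
time: 20.68
tool_pos: [627.6, -138.7, 123.8]
tcp_rot: [2.991, 1.571, 2.796]
contact_force: [0.7, 1.4, -0.5]
grip_width: 51.1
```

Call:
send_rows --pt "0 0 0 -10.5" --pt "0 -8 -33 0" --pt "0 -8 -33 0" --pt "0 -8 -33 0" --pt "0 -8 -33 0" --pt "0 -7 -32 0" --pt "0 0 0 0" --pt "0 0 0 0"

```text
time: 21.68
tool_pos: [463.8, -175.1, 124.1]
tcp_rot: [-0.398, 1.569, -0.417]
contact_force: [0.4, -0.1, -0.0]
grip_width: 50.5
```

Run:
```python
from h import *
go(462.5,-174.8,45,89)
```

```text
shift [79.1  0.3 -1.4] turn -0.1 | az 88.9 q6 -2.07 t 21.675
```

Call:
send_rows --pt "20 0.3 -1.4 0" --pt "20 0 0 0" --pt "20 0 0 0" --pt "18 0 0 0" --pt "0 0 0 0"

```text
time: 22.3
tool_pos: [461.7, -173.9, 44.6]
tcp_rot: [2.623, 1.568, 2.605]
contact_force: [-0.7, 1.1, -0.5]
grip_width: 50.8
```

Call:
send_rows --pt "0 0 0 0" --pt "0 0 0 0" --pt "0 0 0 0" --pt "0 0 0 0" --pt "0 0 0 0" --pt "0 0 0 0" --hand 0

```text
time: 23.05
tool_pos: [461.8, -173.7, 45.9]
tcp_rot: [1.098, 1.57, 1.079]
contact_force: [2.3, 5.8, 1.3]
grip_width: 15.7
```

Call:
send_rows --pt "0 0 0 10" --pt "0 0 0 10" --pt "0 0 0 10" --pt "0 0 0 10" --pt "0 0 0 10" --pt "0 0 0 10" --pt "0 0 0 10" --pt "0 0 0 10"

```text
time: 24.05
tool_pos: [461.3, -174.1, 46.0]
tcp_rot: [-2.513, 1.57, 2.35]
contact_force: [-1.1, 2.3, 2.8]
grip_width: 16.1
```

Run:
```python
from h import *
go(462.5,-174.8,44,-89.5); o=get_obs(); print(o["contact_force"].round(1),o["moment"].round(2),o["grip_width"])
```

```text
shift [2.  1.1 0.9] turn 98.1 | az 8.6 q6 -0.67 t 24.05
[-1.1  2.3  2.8] [0.38 0.14 0.05] 16.064293330322588
```

Call:
send_rows --pt "0 0 0 10" --pt "0 0 0 10" --pt "0 0 0 10" --pt "0 0 0 10" --pt "0 0 0 10" --pt "0 0 0 10" --pt "0 0 0 10" --pt "0 0 0 10"

```text
time: 25.05
tool_pos: [460.8, -173.7, 45.9]
tcp_rot: [-1.029, 1.569, 2.437]
contact_force: [-2.3, 3.5, 4.0]
grip_width: 15.8
```

Call:
send_rows --pt "0 0 0 6" --pt "0 0 0 6" --pt "0 0 0 3" --pt "0 0 0 3" --pt "0 0 0 0"

```text
time: 25.68
tool_pos: [460.8, -173.6, 45.8]
tcp_rot: [-0.696, 1.569, 2.463]
contact_force: [-2.7, 4.8, 5.2]
grip_width: 15.8
```

Run:
```python
from h import *
go(462.5,-174.8,44,-89.5); o=get_obs(); print(o["contact_force"].round(1),o["moment"].round(2),o["grip_width"])
```

```text
shift [ 1.8  1.2 -1.7] turn 0.5 | az -89.0 q6 1.04 t 25.675
[-2.7  4.8  5.2] [0.99 0.44 0.32] 15.781489253285228
```

Call:
send_rows --pt "0 0 0 2" --pt "0 0 0 0"

```text
time: 25.92
tool_pos: [460.7, -173.6, 45.8]
tcp_rot: [-0.494, 1.569, 2.632]
contact_force: [-2.9, 4.3, 5.5]
grip_width: 15.9
```

Run:
```python
from h import *
go(462.5,-174.8,44,-89.5); o=get_obs(); print(o["contact_force"].round(1),o["moment"].round(2),o["grip_width"])
```

```text
shift [ 1.8  1.2 -1.9] turn -1.4 | az -90.9 q6 1.07 t 25.925
[-2.9  4.3  5.5] [1.01 0.47 0.66] 15.879056791411314
```

Call:
send_rows --pt "0 0 0 0" --pt "0 0 0 0" --pt "0 0 0 0" --pt "0 0 0 0" --pt "-20 0 0 0" --pt "-20 0 0 0" --pt "-20 0 0 0" --pt "-17 0 0 0" --hand 0.55

```text
time: 26.92
tool_pos: [461.7, -174.6, 123.5]
tcp_rot: [2.474, 1.57, -0.686]
contact_force: [-0.5, 0.3, -0.6]
grip_width: 50.4
```

Call:
send_rows --pt "0 0 0 -10.5" --pt "0 0 0 -10.5" --pt "0 0 0 -10.5" --pt "0 0 0 -10.5" --pt "0 0 0 -10.5" --pt "0 0 0 -10.5" --pt "0 0 0 -10.5" --pt "0 0 0 -10.5"

```text
time: 27.92
tool_pos: [461.5, -174.6, 122.7]
tcp_rot: [0.191, 1.571, -1.497]
contact_force: [0.1, 0.1, 0.4]
grip_width: 50.4
```

Call:
send_rows --pt "0 0 0 -10.5" --pt "0 0 0 -10.5" --pt "0 0 0 -10.5" --pt "0 0 0 -10.5" --pt "0 0 0 -10.5" --pt "0 0 0 -10.5" --pt "0 0 0 -10.5" --pt "0 0 0 -10.5"

```text
time: 28.92
tool_pos: [461.6, -174.6, 122.7]
tcp_rot: [-0.933, 1.571, -1.155]
contact_force: [-0.2, 0.1, -0.4]
grip_width: 50.6
```

Call:
send_rows --pt "0 0 0 -10.5" --pt "0 34 21 0" --pt "0 34 21 0" --pt "0 34 21 0" --pt "0 34 21 0" --pt "0 34 21 0" --pt "0 34 21 0" --pt "0 0 0 0"

```text
time: 29.92
tool_pos: [597.4, 25.8, 122.3]
tcp_rot: [0.389, 1.57, 0.347]
contact_force: [1.1, -0.1, 0.4]
grip_width: 50.2
```

Run:
```python
from h import *
go(595.3,26.2,45,88)
```

```text
shift [77.3  0.3 -2.1] turn -0.4 | az 87.6 q6 -1.61 t 29.925
```

Near-right is home (0.66 Nm). Now far-left.

Call:
send_rows --pt "20 0.3 -2.1 0" --pt "20 0 0 0" --pt "20 0 0 0" --pt "17 0 0 0" --pt "0 0 0 0"

```text
time: 30.55
tool_pos: [593.3, 23.6, 44.4]
tcp_rot: [-3.107, 1.568, 3.132]
contact_force: [0.6, -0.7, -0.4]
grip_width: 50.1
```

Call:
send_rows --pt "0 0 0 0" --pt "0 0 0 0" --pt "0 0 0 0" --pt "0 0 0 0" --pt "0 0 0 0" --pt "0 0 0 0" --hand 0

```text
time: 31.3
tool_pos: [595.1, 25.5, 46.2]
tcp_rot: [0.785, 1.568, 0.741]
contact_force: [1.9, 5.8, 0.6]
grip_width: 16.1
```

Call:
send_rows --pt "0 0 0 10" --pt "0 0 0 10" --pt "0 0 0 10" --pt "0 0 0 10" --pt "0 0 0 10" --pt "0 0 0 10" --pt "0 0 0 10" --pt "0 0 0 10"

```text
time: 32.3
tool_pos: [594.4, 24.8, 46.0]
tcp_rot: [2.688, 1.57, 1.242]
contact_force: [-1.4, 1.4, 1.1]
grip_width: 16.0
```

Run:
```python
from h import *
go(595.3,26.2,44,-89.5); o=get_obs(); print(o["contact_force"].round(1),o["moment"].round(2),o["grip_width"])
```

```text
shift [ 2.   1.  -1.3] turn 96.6 | az 7.1 q6 -0.21 t 32.3
[-1.4  1.4  1.1] [ 0.74 -0.03  0.11] 15.977619060158693
```

Call:
send_rows --pt "0 0 0 10" --pt "0 0 0 10" --pt "0 0 0 10" --pt "0 0 0 10" --pt "0 0 0 10" --pt "0 0 0 10" --pt "0 0 0 10" --pt "0 0 0 10"

```text
time: 33.3
tool_pos: [593.6, 25.5, 45.8]
tcp_rot: [-1.182, 1.568, 2.259]
contact_force: [-2.1, 4.7, 2.6]
grip_width: 16.0
```

Call:
send_rows --pt "0 0 0 6" --pt "0 0 0 6" --pt "0 0 0 3" --pt "0 0 0 3" --pt "0 0 0 0"

```text
time: 33.92
tool_pos: [593.8, 25.5, 45.9]
tcp_rot: [-0.932, 1.569, 2.201]
contact_force: [-2.7, 4.7, 2.1]
grip_width: 15.7
```

Run:
```python
from h import *
go(595.3,26.2,44,-89.5); o=get_obs(); print(o["contact_force"].round(1),o["moment"].round(2),o["grip_width"])
```

```text
shift [ 1.9 -0.7 -1.5] turn -1.0 | az -90.5 q6 1.49 t 33.925
[-2.7  4.7  2.1] [1.29 0.19 0.67] 15.70897110392053
```

All four nuts are home in the order near-left, far-right, near-right, far-left. I'll release and hover to see both boards.

Call:
send_rows --pt "0 0 0 0" --pt "0 0 0 0" --pt "0 0 0 0" --pt "0 0 0 0" --pt "-20 0 0 0" --pt "-20 0 0 0" --pt "-20 0 0 0" --pt "-20 0 0 0" --hand 0.55

```text
time: 34.92
tool_pos: [594.4, 24.0, 126.3]
tcp_rot: [1.534, 1.571, -1.617]
contact_force: [-0.3, -0.7, -0.6]
grip_width: 50.2
```

Call:
send_rows --pt "-22 -30 28 0" --pt "-22 -30 28 0" --pt "-22 -30 28 0" --pt "-22 -30 28 0" --pt "-22 -30 28 0" --pt "-22 -30 28 0" --pt "-22 -30 28 0" --pt "-22 -30 28 0"

```text
time: 35.92
tool_pos: [371.7, 266.9, 302.6]
tcp_rot: [-2.869, 1.57, 0.263]
contact_force: [0.4, 0.8, -0.7]
grip_width: 50.3
```

Call:
send_rows --pt "0 0 0 0" --pt "0 0 0 0"

```text
time: 36.17
tool_pos: [372.8, 265.8, 301.3]
tcp_rot: [1.451, 1.57, -1.699]
contact_force: [-0.5, 0.2, 0.3]
grip_width: 50.2
```

Run:
```python
from h import *
go(370,265,300)
im,cm=snap("wrist","w4")
```

```text
shift [1.3 0.8 2.8] turn 0 | az -90.5 q6 2.03 t 36.175
```

View pics/w4.png

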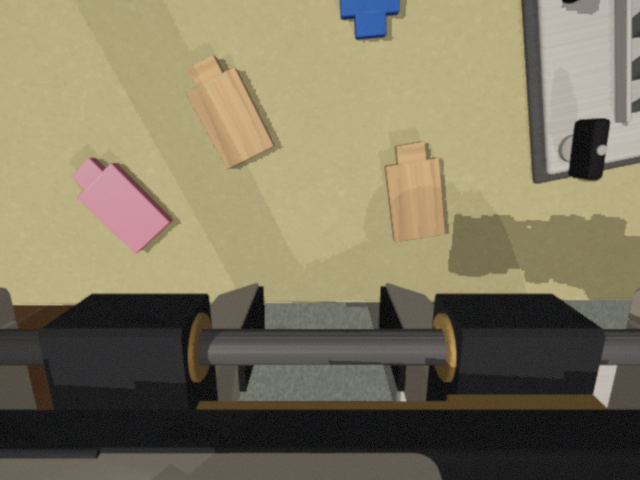

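The plain boards are A at (230,112) with its tab at (207,68), and B at (414,198) with its tab at (410,152). I'll fit the outlines by overlap.

```bash
cat >> h.py <<'E'
from scipy.optimize import minimize
OUT=np.array([[-55,-30],[35,-30],[35,-16],[55,-16],[55,16],[35,16],[35,30],[-55,30]],float)
def fit(im,cm,seed,x0):
    hsv=cv2.cvtColor(im,cv2.COLOR_RGB2HSV).astype(int)
    m=((hsv[...,0]>=8)&(hsv[...,0]<=19)&(hsv[...,1]>75)).astype(np.uint8)
    m=cv2.morphologyEx(m,cv2.MORPH_OPEN,np.ones((3,3)))
    k,l=cv2.connectedComponents(m); m=(l==l[seed[1],seed[0]])
    def r(p):
        c,s=np.cos(p[2]/50),np.sin(p[2]/50); W=OUT@np.array([[c,s],[-s,c]])+p[:2]
        S=4; msk=np.zeros((480*S,640*S),np.uint8)
        q=[np.array([proj(cm,(*w,z)) for w in W]) for z in (0,14)]
        polys=q+[np.array([q[0][i],q[0][(i+1)%8],q[1][(i+1)%8],q[1][i]]) for i in range(8)]
        for P in polys: cv2.fillPoly(msk,[np.round((P+.5)*S).astype(np.int32)],255)
        return cv2.resize(msk,(640,480),interpolation=cv2.INTER_AREA)/255.
    f=lambda p:np.abs(r(p)-m).sum()
    b=minimize(f,x0,method="Nelder-Mead",options=dict(initial_simplex=np.array(x0)+np.vstack([np.zeros(3),np.eye(3)*12]),xatol=.05,fatol=.5))
    return b.x[0],b.x[1],np.degrees(b.x[2]/50),b.fun,m.sum()
E
python3 - <<'E'
from h import *
im,cm=load("w4")
h=cv2.cvtColor(im,cv2.COLOR_RGB2HSV); print(h[112,230],h[198,414],h[110,300],h[230,300])
for s,x0 in (((230,112),(468,358,20)),((414,198),(416,177,3))):
    b=fit(im,cm,s,x0); print(np.round(b,1)); t=np.radians(b[2]); print("tab grip pt x=47:",b[0]+47*np.cos(t),b[1]+47*np.sin(t))
E
```

```text
[ 17  98 200] [ 17 100 192] [ 24  75 184] [ 25  75 187]
[ 470.5  367.4   25.3  197.1 5432. ]
tab grip pt x=47: 512.9877519559305 387.5482478844038
[ 380.9  157.3    8.7  158.5 4686. ]
tab grip pt x=47: 427.3147456514669 164.3906568003181
```

B now lies at (381,157) with its tab at 8.7°. The first top view suggested about (416,177), so it may have been knocked. I'll verify against all the views before grasping.

Run:
```python
from h import *
for t,s in (("top0",(284,293)),("w1",(553,210)),("top0",(227,275)),):
    im,cm=load(t); print(t,np.round(fit(im,cm,s,(*ray(cm,s,14)[:2],10)),1))
im,cm=snap("top","top1"); print(np.round(fit(im,cm,(int(proj(cm,(381,157,14))[0]),int(proj(cm,(381,157,14))[1])),(381,157,8)),1))
im,cm=load("w4"); print(ray(cm,(414,198),14))
go(428.3,164.6,60,-81.3); go(428.3,164.6,2,-81.3)
```

```text
top0 [420.1 182.6   8.4  29.7 627. ]
w1 [ 420.4  182.3    9.1  298.6 4853. ]
top0 [470.1 367.4  25.1  39.7 627. ]
[380.2 157.7   9.2  30.4 638. ]
[374.10458638 158.30881203  14.        ]
shift [240.9  99.9 -56.7] turn -9.3 | az -90.6 q6 2.03 t 36.275
shift [298.9  99.8 -56.7] turn -9.3 | az -90.6 q6 2.03 t 36.275
```

Board B was indeed knocked from (420,182) to (381,157), and two cameras agree on the new pose. I'm going to its tab.

Call:
send_rows --pt "30 14 -8 0" --pt "30 14 -8 0" --pt "30 14 -8 0" --pt "30 14 -8 0" --pt "30 14 -8 0" --pt "30 15 -8 0" --pt "30 15 -8.5 0" --pt "30 0 0 -9.3"

```text
time: 37.28
tool_pos: [428.9, 163.7, 60.1]
tcp_rot: [0.481, 1.57, -2.507]
contact_force: [-0.1, 0.1, 0.3]
grip_width: 50.4
```

Call:
send_rows --pt "0 0 0 0" --pt "0 0 0 0"

```text
time: 37.52
tool_pos: [428.7, 165.4, 62.2]
tcp_rot: [2.82, 1.57, -0.173]
contact_force: [-0.3, -0.0, 0.5]
grip_width: 50.4
```

Run:
```python
from h import *
go(428.3,164.6,2,-81.3)
im,cm=snap("wrist","w5")
K=proj(cm,(428.3,164.6,14)); print(K)
```

```text
shift [60.2  0.7  0.6] turn -0.2 | az -81.5 q6 1.62 t 37.525
[320.64771896 270.95335851]
```

View pics/w5.png

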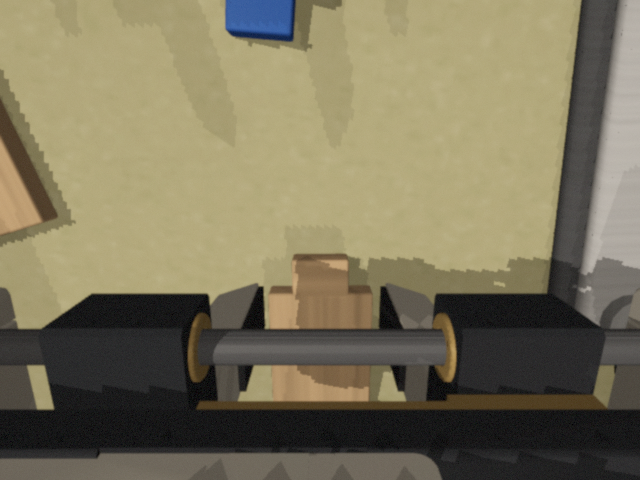

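The tab is centred between the fingers at (320,272), as predicted. I'll descend, grip, and lift a little.

Call:
send_rows --pt "15 0.7 0.6 0" --pt "15 0 0 0" --pt "15 0 0 0" --pt "10 0 0 0" --pt "4 0 0 0" --pt "0 0 0 0"

```text
time: 38.33
tool_pos: [428.0, 165.0, 3.0]
tcp_rot: [2.961, 1.57, -0.028]
contact_force: [0.1, 0.9, 0.2]
grip_width: 50.8
```

Call:
send_rows --pt "0 0 0 0" --pt "0 0 0 0" --pt "0 0 0 0" --pt "0 0 0 0" --pt "0 0 0 0" --pt "0 0 0 0" --hand 0

```text
time: 39.08
tool_pos: [428.0, 165.0, 3.0]
tcp_rot: [3.068, 1.57, 0.08]
contact_force: [0.2, 1.1, 5.0]
grip_width: 31.4
```

Call:
send_rows --pt "-10 0 0 0" --pt "-15 0 0 0" --pt "-20 0 0 0" --pt "-20 0 0 0" --pt "-20 0 0 0" --pt "-20 0 0 0" --pt "-20 0 0 0" --pt "0 0 0 0"

```text
time: 40.08
tool_pos: [428.5, 165.0, 129.0]
tcp_rot: [-3.137, 1.568, 0.158]
contact_force: [-0.3, -0.3, -0.6]
grip_width: 31.4
```

Run:
```python
from h import *
go(428.3,164.6,160,-78.5); snap("scene","s1"); im,cm=load("s1")
p=proj(cm,get_obs()["tool_pos"]).astype(int); print(p)
snap("wrist","w6"); w=load("w6")[0]
c=im[p[1]-90:p[1]+90,p[0]-120:p[0]+120]
cv2.imwrite("pics/crop6.png",np.vstack([cv2.resize(c,(480,360),interpolation=cv2.INTER_CUBIC),cv2.resize(w[200:440,160:480],(480,240))][0:2])[:,:,::-1])
```

```text
shift [-31.    0.4   0.1] turn -2.7 | az -81.2 q6 1.62 t 40.075
[281 234]
```

View pics/crop6.png

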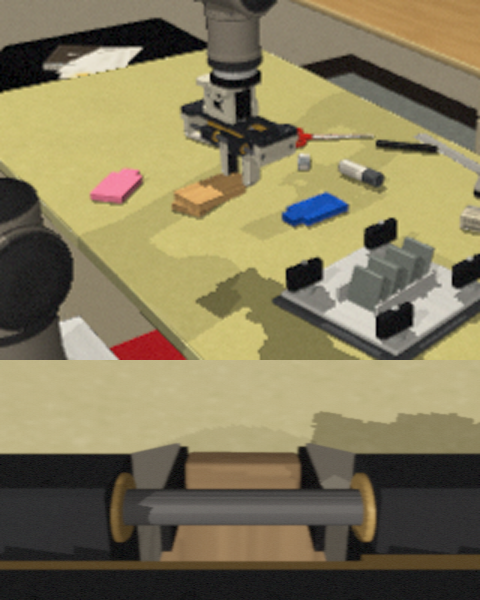

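Run:
```python
from h import *
im,cm=load("s1"); t=np.radians(8.8)
d=np.array([np.cos(t),np.sin(t),0]); g=np.array([428.5,165,133.])
for a in (0,30,60,90):
    ar=np.radians(a); P=g-101*(np.cos(ar)*d+np.sin(ar)*np.array([0,0,1])); uv=proj(cm,P); 
    m=g-50*(np.cos(ar)*d+np.sin(ar)*np.array([0,0,1])); um=proj(cm,m)
    print(a,uv.round(),im[int(uv[1])-2,int(uv[0])],um.round(),im[int(um[1]),int(um[0])])
print("A",proj(cm,(470,367,14)).round(), [proj(cm,(470-55*np.cos(.44)*s,367-55*np.sin(.44)*s,14)).round() for s in (-1,1)])
hsv=cv2.cvtColor(im,cv2.COLOR_RGB2HSV).astype(int)
m=((hsv[...,0]>=8)&(hsv[...,0]<=19)&(hsv[...,1]>75)).astype(np.uint8)[200:300,220:320]
for r in range(15,60,2): print(200+r,''.join('#' if v else '.' for v in m[r]))
```

```text
0 [255. 244.] [226 178 109] [269. 238.] [170 131  80]
30 [260. 257.] [206 195 121] [271. 245.] [133 102  61]
60 [270. 264.] [206 194 122] [276. 248.] [201 189 117]
90 [283. 262.] [184 175 107] [282. 248.] [201 190 117]
A [263. 240.] [array([272., 234.]), array([254., 247.])]
215 ...............................................................##.......................#.....#.....
217 .............................................................##..#........................###.......
219 ............................................................##......................................
221 ....................................................................................................
223 ....................................................................................................
225 ....................................................................................................
227 ....................................................................................................
229 #.........#................................................#.........................
[... 890 characters left out ...]
##################....................................................
249 ..............................################......................................................
251 .....................................######.........................................................
253 ....................................................................................................
255 ....................................................................................................
257 ....................................................................................................
259 ....................................................................................................
```

The board stays level in the grip, so friction in the pads holds it. To swing the foot down I can push the foot edge against the overhanging far side of the last rib while the tool follows an arc up. First I need a close look at the rack, and I'll carry the board over there.

Call:
send_rows --pt "-3 32 4.6 0" --pt "-3 32 4.6 0" --pt "-3 32 4.6 0" --pt "-3 32 4.6 0" --pt "-3 32 4.6 0" --pt "-3 32 4.6 0" --pt "-3 32 4.6 0" --pt "-3 32 4.6 0"

```text
time: 41.18
tool_pos: [429.6, -94.6, 150.7]
tcp_rot: [-0.521, 1.569, 2.773]
contact_force: [0.1, -0.9, -0.8]
grip_width: 31.7
```

Call:
send_rows --pt "0 0 0 -2.7" --pt "0 0 0 0" --pt "0 0 0 0"

```text
time: 41.55
tool_pos: [430.0, -93.3, 151.1]
tcp_rot: [-0.579, 1.57, 2.762]
contact_force: [-0.3, 0.1, -1.4]
grip_width: 31.8
```

Run:
```python
from h import *
go(431,-94,150,-78.5); im,cm=snap("wrist","w7")
print([proj(cm,(529+85*(a*.98-b*.199),-74+85*(a*.199+b*.98),64)).round() for a,b in ((1,-1),(1,1),(-1,1),(-1,-1))])
c=im[0:330,150:500]; cv2.imwrite("pics/crop7.png",cv2.resize(c,None,fx=1.8,fy=1.8,interpolation=cv2.INTER_CUBIC)[:,:,::-1])
```

```text
shift [ 1.1  0.9 -0.9] turn -0.1 | az -78.6 q6 0.98 t 41.55
[array([483., -89.]), array([159., -89.]), array([189., 226.]), array([453., 226.])]
```

View pics/crop7.png

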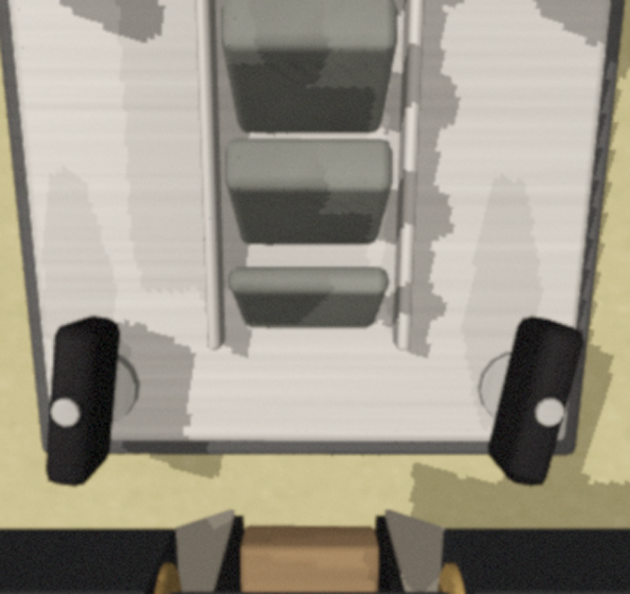

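The rack appears straight ahead, with rib near-base edges at rows 182, 135 and 73 in the full image. Near nut centres at (186,229) and (455,229) are 3 px from prediction. I'll convert these to sorter coordinates.

```bash
cat >> h.py <<'E'
C0=np.array([529.,-74.]); YAW=np.radians(11.5)
U=np.array([np.cos(YAW),np.sin(YAW)]); V=np.array([-U[1],U[0]])
def uv(p): q=np.asarray(p)[:2]-C0; return np.round([q@U,q@V],1)
def xy(u,v): return C0+u*U+v*V
E
python3 - <<'E'
from h import *
im,cm=load("w7")
for n,r,z in (("r1base",181.7,22),("r1topN",163,71),("r1topF",149,71),("r2base",135,22),("r2topN",107,71),("r2topF",78,71),("r3base",73,22),("r3topN",28,71)):
    print(n,uv(ray(cm,(321,r),z)))
print("nuts",uv(ray(cm,(186,229),64)),uv(ray(cm,(455,229),64)), uv(ray(cm,(186,229),66)))
print("rib1 sides",uv(ray(cm,(150+228/1.8,290/1.8),71)),uv(ray(cm,(150+389/1.8,290/1.8),71)), "cheeks",uv(ray(cm,(150+213/1.8,345/1.8),40)),uv(ray(cm,(150+402/1.8,345/1.8),40)))
im,cm=load("w3")
for p in ((432,166),(522,140),(400,128),(508,106)): print(p,uv(ray(cm,p,75)),uv(ray(cm,p,26)))
E
```

```text
r1base [-61.6   0. ]
r1topN [-44.6  -0. ]
r1topF [-36.4  -0. ]
r2base [-28.7   0. ]
r2topN [-12.9  -0. ]
r2topF [ 2.7 -0. ]
r3base [11.9  0. ]
r3topN [28.1 -0.1]
nuts [-86.9  87.1] [-86.9 -86.5] [-86.4  86.4]
rib1 sides [-43.5  26.5] [-43.5 -27. ] cheeks [-66.3  36.4] [-66.3 -36.1]
(432, 166) [ 74.1 -22. ] [81.2 -9.8]
(522, 140) [72.3 24.3] [79.  47.6]
(400, 128) [ 51.6 -34.4] [ 53.4 -25.2]
(508, 106) [54.3 19.3] [56.7 41.4]
```

Rack geometry checks out: slot centres at u = -40, 0 and +40, lean about 17/49, the line v=0 within 1 mm. I'm carrying the board to the far side of the last rib, level at foot height.

Call:
send_rows --pt "0 0.3 -36 0" --pt "0 0.3 -36 0" --pt "0 0 -36 0" --pt "0 0 -36 0" --pt "0 0 -36 0" --pt "0 0 -36 0" --pt "0 0 -36 0" --pt "0 0 -38 0"

```text
time: 42.6
tool_pos: [715.6, -35.7, 151.2]
tcp_rot: [-0.184, 1.57, -3.126]
contact_force: [0.5, -0.2, -0.5]
grip_width: 31.4
```

Call:
send_rows --pt "0 0 0 0" --pt "18 0 0 0" --pt "18 0 0 0" --pt "18 0 0 0" --pt "18 0 0 0" --pt "18 0 0 0" --pt "18 0 0 0" --pt "0 0 0 0"

```text
time: 43.6
tool_pos: [713.5, -36.5, 41.4]
tcp_rot: [-0.339, 1.567, 3.002]
contact_force: [-0.4, 0.2, -0.6]
grip_width: 31.6
```

```bash
cat >> h.py <<'E'
def st():
    o=get_obs(); print("t",o["time"],"uv",uv(o["tool_pos"]),"z",o["tool_pos"][2].round(1),"F",o["contact_force"].round(1),"Fu",(o["contact_force"][:2]@U).round(1),"M",o["moment"].round(2),"w",o["grip_width"].round(1)); return o
E
python3 - <<'E'
from h import *
st(); go(*xy(190,0),40.5,-78.5); im,cm=snap("scene","s2")
p=proj(cm,(*xy(130,0),45)).astype(int); print(p)
c=im[p[1]-60:p[1]+60,p[0]-80:p[0]+80]; cv2.imwrite("pics/crop8.png",cv2.resize(c,(720,540),interpolation=cv2.INTER_CUBIC)[:,:,::-1])
E
```

```text
Traceback (most recent call last):
  File "h.py", line 46, in st
    o=get_obs(); print("t",o["time"],"uv",uv(o["tool_pos"]),"z",o["tool_pos"][2].round(1),"F",o["contact_force"].round(1),"Fu",(o["contact_force"][:2]@U).round(1),"M",o["moment"].round(2),"w",o["grip_width"].round(1)); return o
                                                                                                                                                                                                ^^^^^^^^^^^^^^^^^^^^^
AttributeError: 'float' object has no attribute 'round'
```

Call:
send_rows --pt "0 0 4 0" --pt "0 0 4 0" --pt "0 0 3 0" --pt "0 0 0 0"

```text
time: 44.1
tool_pos: [703.9, -39.0, 44.2]
tcp_rot: [2.613, 1.57, -0.329]
contact_force: [0.1, -0.5, -1.1]
grip_width: 31.6
```

Call:
send_rows --pt "0 0 2 0" --pt "0 0 2 0" --pt "0 0 0 0"

```text
time: 44.48
tool_pos: [701.8, -39.4, 44.6]
tcp_rot: [2.954, 1.566, 0.012]
contact_force: [6.5, 1.9, -0.4]
grip_width: 31.5
```

```bash
sed -i 's/(o\["contact_force"\]\[:2\]@U).round(1)/round(float(o["contact_force"][:2]@U),1)/; s/o\["grip_width"\].round(1)/round(o["grip_width"],1)/' h.py
python3 - <<'E'
from h import *
st()
E
```

```text
t 44.475 uv [176.2  -0.5] z 44.6 F [ 6.5  1.9 -0.4] Fu 6.7 M [ 0.28 -0.9   0.04] w 31.5
```

Foot contact with 6.7 N. Now I start the arc.

Call:
send_rows --pt "-9 0 1 0" --pt "-9 0 0.5 0" --pt "-9 0 1.5 0" --pt "-9 0 2 0" --pt "0 0 0 0"

```text
time: 45.1
tool_pos: [695.4, -40.7, 80.7]
tcp_rot: [2.843, 1.569, -0.099]
contact_force: [5.2, 1.7, -0.4]
grip_width: 31.7
```

Run:
```python
from h import *
st(); im,cm=snap("wrist","w8"); im2,c2=snap("scene","s3")
p=proj(c2,(*xy(120,0),70)).astype(int)
a=cv2.resize(im[200:440,160:480],(480,360)); b=cv2.resize(im2[p[1]-60:p[1]+60,p[0]-40:p[0]+40],(240,360))
cv2.imwrite("pics/crop8.png",np.hstack([a,b])[:,:,::-1])
```

```text
t 45.1 uv [169.7  -0.5] z 80.7 F [ 5.2  1.7 -0.4] Fu 5.4 M [ 0.46 -0.95 -0.09] w 31.7
```

View pics/crop8.png

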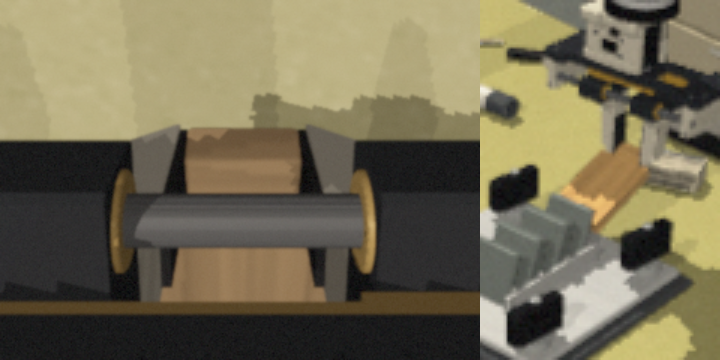

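It works. In the wrist view the tab face tips towards the camera, and in the scene view the board leans with its foot against the last rib. I'll continue the arc.

Call:
send_rows --pt "-8.5 0 3 0" --pt "-8.5 0 3.5 0" --pt "-7.5 0 4.5 0" --pt "-7.5 0 5 0" --pt "-7 0 6 0" --pt "-6.5 0 6 0" --pt "0 0 0 0"

```text
time: 46.08
tool_pos: [667.0, -46.5, 125.7]
tcp_rot: [0.348, 1.57, -2.594]
contact_force: [1.2, 0.9, -1.6]
grip_width: 31.8
```

Run:
```python
from h import *
st()
```

```text
t 46.075 uv [140.7  -0.6] z 125.7 F [ 1.2  0.9 -1.6] Fu 1.4 M [ 0.19 -0.38 -0.05] w 31.8
```

Call:
send_rows --pt "-5.5 0 8 0" --pt "-5 0 8 0" --pt "-4 0 8 0" --pt "-3.5 0 8 0" --pt "0 0 0 0"

```text
time: 46.7
tool_pos: [635.7, -52.8, 143.7]
tcp_rot: [1.303, 1.571, -1.638]
contact_force: [3.3, 0.2, -0.6]
grip_width: 31.6
```

Run:
```python
from h import *
st()
```

```text
t 46.7 uv [108.8  -0.5] z 143.7 F [ 3.3  0.2 -0.6] Fu 3.2 M [ 0.14 -0.46  0.03] w 31.6
```

Call:
send_rows --pt "0 0 2 0" --pt "0 0 2 0" --pt "0 0 0 0"

```text
time: 47.08
tool_pos: [632.4, -53.4, 143.1]
tcp_rot: [1.012, 1.571, -1.93]
contact_force: [2.6, 0.6, -0.1]
grip_width: 31.6
```

Run:
```python
from h import *
st(); im,cm=snap("scene","s4")
p=proj(cm,(*xy(80,0),95)).astype(int)
cv2.imwrite("pics/crop9.png",cv2.resize(im[p[1]-70:p[1]+50,p[0]-90:p[0]+70],(800,600),interpolation=cv2.INTER_CUBIC)[:,:,::-1])
```

```text
t 47.075 uv [105.4  -0.4] z 143.1 F [ 2.6  0.6 -0.1] Fu 2.7 M [ 0.12 -0.73 -0.  ] w 31.6
```

View pics/crop9.png

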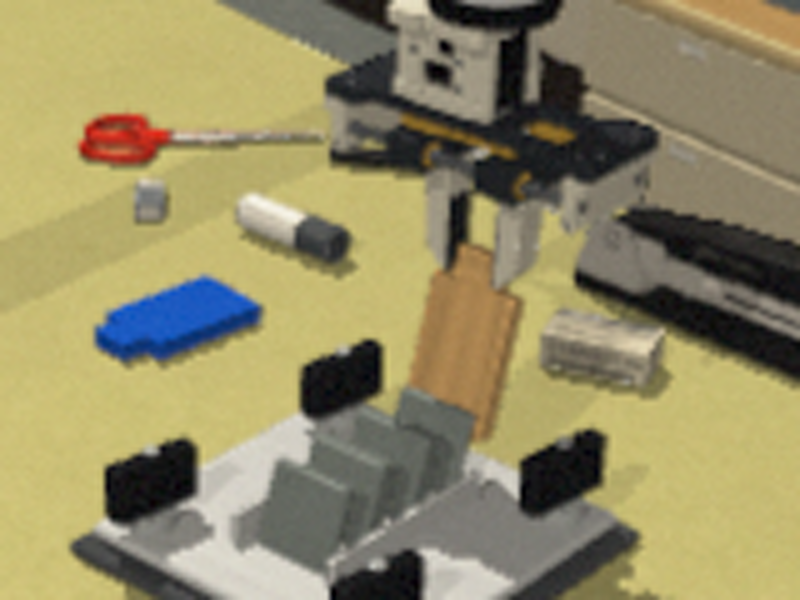

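The board now stands upright at about 70–72°, parallel to the ribs behind the last one. I'll lift clear and go over the near slot.

Call:
send_rows --pt "0 0 -5 0" --pt "-16 0 0 0" --pt "-16 0 0 0" --pt "-16 0 0 0" --pt "0 0 23.5 0" --pt "0 0 23.5 0" --pt "0 0 23.5 0" --pt "0 0 23.5 0"

```text
time: 48.12
tool_pos: [544.4, -71.3, 192.5]
tcp_rot: [2.454, 1.57, -0.488]
contact_force: [0.3, 0.5, -0.7]
grip_width: 31.9
```

Call:
send_rows --pt "0 0 0 0" --pt "0 0 0 0"

```text
time: 48.38
tool_pos: [546.0, -71.1, 192.1]
tcp_rot: [2.696, 1.569, -0.246]
contact_force: [-0.9, 0.2, -0.8]
grip_width: 31.5
```

Run:
```python
from h import *
st(); go(*xy(16.4,0),177.5,-78.5); im,cm=snap("scene","s5"); w,cw=snap("wrist","w9")
print("slot near mouth", proj(cm,(*xy(-22,0),71)).round(1))
P=proj(cm,(*xy(-5,0),110)).astype(int); x0,y0=P-[70,60]
# model board at 71deg from pivot
def model(th,c=cm):
    o=get_obs(); t=np.radians(th); pv=np.array([*uv(o["tool_pos"]),o["tool_pos"][2]+4.5])
    out=[]
    for s,v in ((-102.6,-30),(-102.6,30),(-12.6,30),(-12.6,-30)):
        q=pv+np.array([s*np.cos(t),v,s*np.sin(t)]); out.append(proj(c,(*xy(q[0],q[1]),q[2])))
    return np.array(out)
b=cv2.resize(im[y0:y0+120,x0:x0+140],None,fx=5,fy=5,interpolation=cv2.INTER_CUBIC)
for th,col in ((66,(255,0,0)),(71,(0,255,0)),(76,(0,0,255))):
    cv2.polylines(b,[((model(th)-[x0,y0]+.5)*5).astype(np.int32)],True,col,1)
cv2.imwrite("pics/crop10.png",b[:,:,::-1])
```

```text
t 48.375 uv [17.2 -0.6] z 192.1 F [-0.9  0.2 -0.8] Fu -0.8 M [-0.03 -0.    0.03] w 31.5
shift [14.6 -0.6  0.8] turn -0.0 | az -78.5 q6 1.1 t 48.375
slot near mouth [350.6 275.9]
```

View pics/crop10.png

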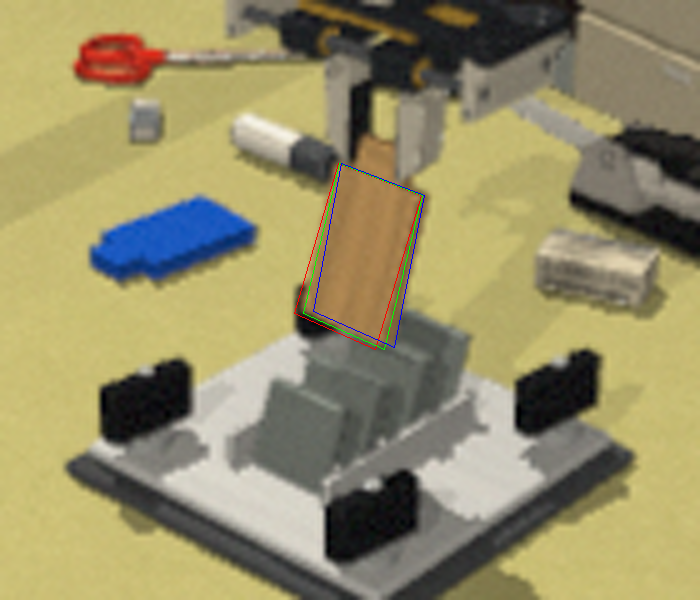

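The green model at 71° fits the board's outline at (365,255). I'll descend along the slot in stages, watching the force.

Call:
send_rows --pt "6 0 0 0" --pt "6.5 0 0 0" --pt "9.4 0 3.4 0" --pt "9.4 0 3.4 0" --pt "0 0 0 0"

```text
time: 49.1
tool_pos: [542.9, -72.4, 164.2]
tcp_rot: [2.853, 1.557, -0.089]
contact_force: [5.3, 4.4, 21.6]
grip_width: 31.4
```

Call:
send_rows --pt "4.7 0 1.7 0" --pt "4.7 0 1.7 0" --pt "0 0 0 0"

```text
time: 49.48
tool_pos: [545.1, -73.1, 159.9]
tcp_rot: [2.841, 1.541, -0.101]
contact_force: [11.6, 8.6, 42.3]
grip_width: 31.2
```

Run:
```python
from h import *
st()
```

```text
t 49.475 uv [16.  -2.3] z 159.9 F [11.6  8.6 42.3] Fu 13.1 M [ 1.76 -2.09  0.03] w 31.2
```

42 N upward: the foot caught on a rib top. I'll back up and fit the board's tilt and position numerically.

Call:
send_rows --pt "-9.4 0 -3.4 0" --pt "-9.4 0 -3.4 0" --pt "-9 0 -3 0" --pt "0 0 0 0" --pt "0 0 0 0"

```text
time: 50.1
tool_pos: [544.2, -71.2, 177.5]
tcp_rot: [-0.37, 1.569, 2.971]
contact_force: [0.7, 0.1, -1.3]
grip_width: 31.6
```

```bash
cat >> h.py <<'E'
def wood(im):
    hsv=cv2.cvtColor(im,cv2.COLOR_RGB2HSV).astype(int)
    return ((hsv[...,0]>=8)&(hsv[...,0]<=19)&(hsv[...,1]>75)).astype(np.uint8)
def bmask(cm,u,v,z,th,S=4):
    "board outline mask, pivot (47.6 from origin, mid-thickness) at u,v,z, tilt th deg"
    t=np.radians(th); a=np.array([np.cos(t),0,np.sin(t)]); n=np.array([-np.sin(t),0,np.cos(t)]); p=np.array([u,v,z])
    f=[]
    for h in (-7,7):
        P=[p+(x-47.6)*a+np.array([0,y,0])+h*n for x,y in OUT]; f.append(np.array([proj(cm,(*xy(q[0],q[1]),q[2])) for q in P]))
    m=np.zeros((480*S,640*S),np.uint8)
    for P in f+[np.array([f[0][i],f[0][(i+1)%8],f[1][(i+1)%8],f[1][i]]) for i in range(8)]: cv2.fillPoly(m,[np.round((P+.5)*S).astype(np.int32)],255)
    return cv2.resize(m,(640,480),interpolation=cv2.INTER_AREA)/255.
def tilt(tag,o,p0):
    im,cm=load(tag); m=wood(im); 
    M0=bmask(cm,*p0,71)>0; M0=cv2.dilate(M0.astype(np.uint8),np.ones((9,9)))
    m=m*M0; keep=M0.copy()
    for y in (-1,1):  # fingers hide around the tab: ignore
        pass
    zt=proj(cm,o["tool_pos"])[1]+3; keep[:int(zt)]=0
    f=lambda q:(np.abs(bmask(cm,p0[0]+q[0],p0[1]+q[1],p0[2]+q[2],q[3])-m)*keep).sum()+.3*(q[0]**2+q[1]**2+q[2]**2)
    b=min((minimize(f,[0,0,0,t],method="Nelder-Mead",options=dict(initial_simplex=np.array([0,0,0,t])+np.vstack([np.zeros(4),np.diag([3,3,3,4])]),xatol=.05,fatol=.2)) for t in (66,71,76)),key=lambda b:b.fun)
    return b.x.round(2),b.fun,(m*keep).sum()
E
python3 - <<'E'
from h import *
o=st(); im,cm=snap("scene","s6")
print(tilt("s6",o,(*uv(o["tool_pos"]),o["tool_pos"][2]+4.5)))
# earlier one before contact
class D(dict):pass
f=np.load("s5.npz"); q={"tool_pos":f["tool_pos"]}; print(tilt("s5",q,(*uv(q["tool_pos"]),q["tool_pos"][2]+4.5)))
w,cw=snap("wrist","w10")
E
```

```text
t 50.1 uv [15.5 -0.2] z 177.5 F [ 0.7  0.1 -1.3] Fu 0.7 M [-0.01  0.02 -0.07] w 31.6
(array([ 0.49,  2.15,  3.53, 69.26]), np.float64(46.973292012888294), np.uint64(592))
(array([-0.4 ,  2.24,  0.56, 73.88]), np.float64(48.28447867216821), np.uint64(607))
```

Call:
send_rows --pt "8 0 1.2 0" --pt "6 0 1.2 0" --pt "4 0 0 0" --pt "0 0 0 0"

```text
time: 50.7
tool_pos: [542.2, -71.6, 159.9]
tcp_rot: [-0.396, 1.57, 2.945]
contact_force: [-0.3, -0.6, -0.9]
grip_width: 31.5
```

Call:
send_rows --pt "4 0 1.4 0" --pt "0 0 0 0"

```text
time: 50.95
tool_pos: [540.8, -71.9, 156.1]
tcp_rot: [-0.315, 1.57, 3.027]
contact_force: [0.8, 0.9, -0.3]
grip_width: 31.8
```

Run:
```python
from h import *
o=st(); im,cm=snap("scene","s7")
print(tilt("s7",o,(*uv(o["tool_pos"]),o["tool_pos"][2]+8)))
```

```text
t 50.95 uv [12.  -0.3] z 156.1 F [ 0.8  0.9 -0.3] Fu 0.9 M [-0.02  0.02  0.03] w 31.8
(array([-0.23,  1.87,  0.94, 69.25]), np.float64(42.60747689866662), np.uint64(597))
```

No force with the foot at the mouth, so it is entering. I'll continue along the slot.

Call:
send_rows --pt "4.7 0 1.7 0" --pt "4.7 0 1.7 0" --pt "0 0 0 0"

```text
time: 51.38
tool_pos: [537.2, -72.5, 146.4]
tcp_rot: [-0.385, 1.57, 2.957]
contact_force: [0.7, 0.3, -1.2]
grip_width: 31.4
```

Run:
```python
from h import *
st()
```

```text
t 51.375 uv [ 8.4 -0.2] z 146.4 F [ 0.7  0.3 -1.2] Fu 0.8 M [-0.   -0.01  0.01] w 31.4
```

Call:
send_rows --pt "6.6 0 2.4 0" --pt "6.6 0 2.4 0" --pt "6.6 0 2.4 0" --pt "6.6 0 2.4 0" --pt "0 0 0 0"

```text
time: 52.0
tool_pos: [527.4, -74.5, 119.7]
tcp_rot: [-0.34, 1.569, 3.002]
contact_force: [-1.7, -0.3, -0.6]
grip_width: 31.5
```

Call:
send_rows --pt "3 0 1 0" --pt "3 0 1 0" --pt "0 0 0 0"

```text
time: 52.38
tool_pos: [526.0, -75.0, 114.4]
tcp_rot: [0.266, 1.57, -2.676]
contact_force: [-3.2, -0.9, 2.2]
grip_width: 31.7
```

Run:
```python
from h import *
st()
```

```text
t 52.375 uv [-3.1 -0.4] z 114.4 F [-3.2 -0.9  2.2] Fu -3.3 M [-0.23  0.75 -0.06] w 31.7
```

Call:
send_rows --pt "2 0 1.5 0" --pt "2 0 1 0" --pt "2 0 1 0" --pt "0 0 0 0"

```text
time: 52.88
tool_pos: [524.0, -75.5, 109.7]
tcp_rot: [2.827, 1.567, -0.115]
contact_force: [-2.3, 1.1, 11.2]
grip_width: 31.6
```

Run:
```python
from h import *
st()
```

```text
t 52.875 uv [-5.2 -0.5] z 109.7 F [-2.3  1.1 11.2] Fu -2.1 M [ 0.08  0.57 -0.04] w 31.6
```

The bottom is reached at the predicted height (11 N). I'll release, rise and check.

Call:
send_rows --pt "0 0 0 0" --pt "0 0 0 0" --pt "0 0 0 0" --pt "0 0 0 0" --pt "-10 0 0 0" --pt "-20 0 0 0" --pt "-20 0 0 0" --pt "-20 0 0 0" --hand 0.55

```text
time: 53.88
tool_pos: [522.7, -75.5, 179.5]
tcp_rot: [-0.44, 1.571, 2.902]
contact_force: [0.8, -0.0, 0.0]
grip_width: 50.6
```

Call:
send_rows --pt "-20 -20 0 0" --pt "-10 -30 0 0" --pt "0 -40 0 0" --pt "0 -40 0 0" --pt "0 -40 0 0" --pt "0 0 0 0"

```text
time: 54.62
tool_pos: [488.3, 93.1, 208.9]
tcp_rot: [-1.282, 1.57, 2.063]
contact_force: [0.5, 0.2, 0.2]
grip_width: 50.7
```

Run:
```python
from h import *
st(); im,cm=snap("scene","s8"); im2,c2=snap("top","t2")
q={"tool_pos":np.array([0,0,400.])*0+np.array([*xy(-5,0),150.])}
print(tilt("s8",q,(-40+102.6*.342,0,22+102.6*.94)))
s=proj(c2,(470,367,14)).astype(int); print(np.round(fit(im2,c2,s,(470,367,22)),1))
p=proj(cm,(*xy(-10,0),60)).astype(int); a=cv2.resize(im[p[1]-75:p[1]+75,p[0]-100:p[0]+100],(800,600),interpolation=cv2.INTER_CUBIC)
cv2.imwrite("pics/crop11.png",a[:,:,::-1])
go(513.7,387.8,60,-64.8)
```

```text
t 54.625 uv [ -6.6 171.9] z 208.9 F [0.5 0.2 0.2] Fu 0.5 M [0.01 0.05 0.04] w 50.7
(array([-0.82,  2.69,  1.42, 76.84]), np.float64(225.5596069489527), np.uint64(501))
[469.4 367.1  24.9  35.1 633. ]
shift [ 148.6 -286.   -83.4] turn -13.7 | az -78.5 q6 1.4 t 54.725
```

View pics/crop11.png

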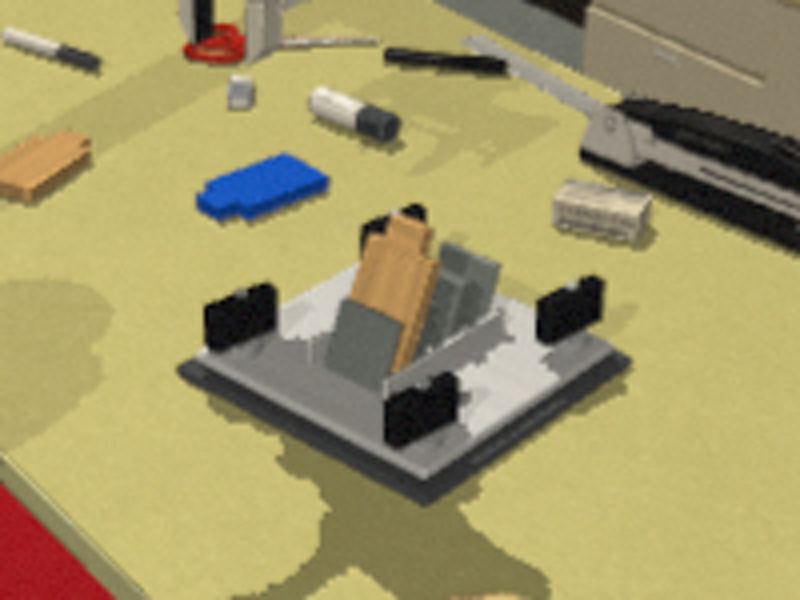

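Board B stands seated in the near slot, leaning between the ribs. Now board A, still at (470,367) and unmoved.

Call:
send_rows --pt "18 -35.5 -10.4 0" --pt "18 -35.5 -10.4 0" --pt "18 -35.5 -10.4 0" --pt "18 -36 -10.4 0" --pt "18 -36 -10.4 0" --pt "18 -36 -10.4 0" --pt "18 -36 -10.4 0" --pt "18 -36 -10.4 0"

```text
time: 55.72
tool_pos: [515.0, 388.1, 63.8]
tcp_rot: [1.537, 1.57, -1.406]
contact_force: [0.8, -0.3, 0.2]
grip_width: 50.1
```

Call:
send_rows --pt "0 0 0 -7" --pt "0 0 0 -6.8" --pt "0 0 0 0"

```text
time: 56.1
tool_pos: [514.7, 387.2, 64.2]
tcp_rot: [0.764, 1.57, -1.94]
contact_force: [-0.2, -0.1, -0.5]
grip_width: 50.6
```

Run:
```python
from h import *
go(513.7,387.8,3,-64.8); im,cm=snap("wrist","w11")
m=wood(im); print(proj(cm,(513.7,387.8,14)).round(1))
for r in (258,264,270,276,282,288): x=np.where(m[r,262:382])[0]+262; print(r,x.min() if len(x) else 0,x.max() if len(x) else 0)
```

```text
shift [61.2 -1.   0.6] turn -0.1 | az -64.9 q6 1.66 t 56.1
[317.6 269.2]
258 290 345
264 290 346
270 290 345
276 290 345
282 290 354
288 268 368
```

Run:
```python
from h import *
for t,(bx,by,a) in (("w11",(470,367.3,25.1)),("w5",(381,157.3,8.7))):
    im,cm=load(t); m=wood(im); a=np.radians(a)
    f=lambda x,y,z=14:proj(cm,(bx+x*np.cos(a)-y*np.sin(a),by+x*np.sin(a)+y*np.cos(a),z)).round(1)
    print(t,"pred shoulder",f(35,24),f(35,-24),"end",f(55,0),f(55,0,0))
    for c in (276,280,356,360,318): 
        col=np.where(m[200:320,c])[0]+200; print(c,col.min() if len(col) else None)
```

```text
w11 pred shoulder [275.8 291. ] [359.5 291.1] end [317.6 257.9] [317.8 250.6]
276 283
280 283
356 283
360 283
318 251
w5 pred shoulder [278.6 292.4] [363.  292.2] end [320.7 258.8] [320.8 251.5]
276 286
280 286
356 286
360 285
318 254
```

The tab is centred and the shoulders match the prediction. I'll grip board A and lift it.

Call:
send_rows --pt "15 -1 0.6 0" --pt "15 0 0 0" --pt "15 0 0 0" --pt "10 0 0 0" --pt "6 0 0 0" --pt "0 0 0 0"

```text
time: 56.9
tool_pos: [512.6, 388.9, 3.0]
tcp_rot: [0.246, 1.57, -2.454]
contact_force: [-0.6, -0.2, 0.1]
grip_width: 50.4
```

Call:
send_rows --pt "0 0 0 0" --pt "0 0 0 0" --pt "0 0 0 0" --pt "0 0 0 0" --pt "0 0 0 0" --pt "0 0 0 0" --hand 0

```text
time: 57.65
tool_pos: [513.1, 389.1, 4.0]
tcp_rot: [3.104, 1.57, 0.403]
contact_force: [-0.4, -0.4, 6.0]
grip_width: 32.1
```

Call:
send_rows --pt "-10 0 0 0" --pt "-20 0 0 0" --pt "-25 0 0 0" --pt "-25 0 0 0" --pt "-25 0 0 0" --pt "-25 0 0 0" --pt "-20 0 0 6.8" --pt "0 0 0 7"

```text
time: 58.65
tool_pos: [513.4, 389.4, 155.7]
tcp_rot: [-2.823, 1.567, 0.514]
contact_force: [-0.1, -0.1, -1.6]
grip_width: 31.7
```

Run:
```python
from h import *
st(); go(*xy(192,0),150,-78.5)
```

```text
t 58.65 uv [ 77.1 457.2] z 155.7 F [-0.1 -0.1 -1.6] Fu -0.1 M [ 0.03 -0.03 -0.  ] w 31.7
shift [   5.6  456.7 -117. ] turn -0.3 | az -78.8 q6 1.9 t 58.65
```

Call:
send_rows --pt "0 45.5 -11.7 0" --pt "0 45.5 -11.7 0" --pt "0 45.5 -11.7 0" --pt "0 45.5 -11.7 0" --pt "0 45.5 -11.7 0" --pt "0 45.5 -11.7 0" --pt "0 45.5 -11.7 0" --pt "0 45.5 -11.7 0"

```text
time: 59.65
tool_pos: [677.1, 49.5, 153.5]
tcp_rot: [-0.368, 1.57, 2.973]
contact_force: [0.7, 0.8, -0.4]
grip_width: 31.5
```

Call:
send_rows --pt "0 45.5 -11.7 0" --pt "0 45.5 -11.7 0" --pt "0 0 0 0" --pt "0 0 0 0"

```text
time: 60.15
tool_pos: [717.3, -33.2, 153.1]
tcp_rot: [-0.714, 1.569, 2.628]
contact_force: [-0.2, 0.6, 0.3]
grip_width: 31.6
```

Run:
```python
from h import *
st(); go(*xy(189,0),42,-78.5)
```

```text
t 60.15 uv [192.7   2.4] z 153.1 F [-0.2  0.6  0.3] Fu -0.1 M [ 0.07  0.02 -0.01] w 31.6
shift [111.2   2.5   3.6] turn -0.1 | az -78.6 q6 1.22 t 60.15
```

Call:
send_rows --pt "20 2.5 0 0" --pt "20 0 0 0" --pt "20 0 0 0" --pt "20 0 0 0" --pt "20 0 0 0" --pt "10 0 4 0" --pt "0 0 0 0"

```text
time: 61.02
tool_pos: [713.6, -36.5, 42.8]
tcp_rot: [-0.32, 1.569, 3.022]
contact_force: [-0.5, -0.4, -0.5]
grip_width: 31.3
```

Call:
send_rows --pt "0 0 4 0" --pt "0 0 4 0" --pt "0 0 3 0" --pt "0 0 0 0"

```text
time: 61.52
tool_pos: [703.5, -39.3, 43.9]
tcp_rot: [2.536, 1.57, -0.405]
contact_force: [-0.8, 0.5, 0.3]
grip_width: 31.5
```

Call:
send_rows --pt "0 0 2 0" --pt "0 0 1.5 0" --pt "0 0 0 0"

```text
time: 61.9
tool_pos: [700.5, -39.8, 43.7]
tcp_rot: [2.85, 1.57, -0.092]
contact_force: [1.4, 0.3, -1.4]
grip_width: 31.6
```

Run:
```python
from h import *
st()
```

```text
t 61.9 uv [174.9  -0.7] z 43.7 F [ 1.4  0.3 -1.4] Fu 1.4 M [ 0.05 -0.23 -0.03] w 31.6
```

Call:
send_rows --pt "0 0 1.5 0" --pt "-9 0 1 0" --pt "-9 0 0.5 0" --pt "-9 0 1.5 0" --pt "-9 0 2 0" --pt "0 0 0 0"

```text
time: 62.65
tool_pos: [694.0, -41.2, 80.4]
tcp_rot: [2.767, 1.57, -0.174]
contact_force: [4.5, 0.7, 0.1]
grip_width: 31.7
```

Run:
```python
from h import *
st()
```

```text
t 62.65 uv [168.3  -0.7] z 80.4 F [4.5 0.7 0.1] Fu 4.5 M [ 0.23 -0.99  0.01] w 31.7
```

Call:
send_rows --pt "-8.5 0 3 0" --pt "-8.5 0 3.5 0" --pt "-7.5 0 4.5 0" --pt "-7.5 0 5 0" --pt "-7 0 6 0" --pt "-6.5 0 6 0" --pt "0 0 0 0"

```text
time: 63.52
tool_pos: [665.8, -46.8, 125.6]
tcp_rot: [0.204, 1.571, -2.738]
contact_force: [1.6, 0.7, -0.5]
grip_width: 31.6
```

Run:
```python
from h import *
st()
```

```text
t 63.525 uv [139.5  -0.6] z 125.6 F [ 1.6  0.7 -0.5] Fu 1.7 M [ 0.11 -0.37 -0.02] w 31.6
```

Call:
send_rows --pt "-5.5 0 8 0" --pt "-5 0 7.5 0" --pt "-4 0 7 0" --pt "-3.5 0 7 0" --pt "0 0 0 0"

```text
time: 64.15
tool_pos: [636.9, -52.7, 143.3]
tcp_rot: [0.079, 1.571, -2.863]
contact_force: [1.1, 1.2, -0.4]
grip_width: 31.7
```

Call:
send_rows --pt "0 0 -5 0" --pt "-16 0 0 0" --pt "-16 0 0 0" --pt "-16 0 0 0" --pt "0 0 20 0" --pt "0 0 20 0" --pt "0 0 16 0" --pt "0 0 0 0"

```text
time: 65.15
tool_pos: [587.2, -62.9, 192.4]
tcp_rot: [2.592, 1.57, -0.35]
contact_force: [0.2, -0.2, -0.5]
grip_width: 31.2
```

Run:
```python
from h import *
o=st(); snap("scene","s9"); p=(*uv(o["tool_pos"]),o["tool_pos"][2]+4.5); print(p)
print(tilt("s9",o,p))
```

```text
t 65.15 uv [59.2 -0.7] z 192.4 F [ 0.2 -0.2 -0.5] Fu 0.1 M [ 0.07 -0.01 -0.05] w 31.2
(np.float64(59.2), np.float64(-0.7), np.float64(196.87630465363205))
(array([-0.13,  0.56,  0.15, 67.7 ]), np.float64(128.7999757577068), np.uint64(671))
```

Run:
```python
import h; from h import *
im,cm=load("s9"); o=get_obs(); p=(*uv(o["tool_pos"]),o["tool_pos"][2]+4.5)
B=cv2.dilate((bmask(cm,-40+102.6*.342,0,22+102.6*.94,70)>0).astype(np.uint8),np.ones((5,5)))
m=wood(im); M0=cv2.dilate((bmask(cm,*p,71)>0).astype(np.uint8),np.ones((9,9)))
keep=M0*(1-B); keep[:int(proj(cm,o["tool_pos"])[1]+3)]=0; m=m*keep
for t in range(60,82,2): print(t,[round(float((np.abs(bmask(cm,p[0],p[1]+2*0+dv,p[2]+dz,t)-m)*keep).sum()),0) for dv,dz in ((0,0),(2,0),(2,2),(0,2))],end=' ')
print((M0*B).sum(),m.sum())
```

```text
60 [82.0, 108.0, 118.0, 90.0] 62 [67.0, 91.0, 102.0, 75.0] 64 [57.0, 72.0, 78.0, 61.0] 66 [52.0, 55.0, 64.0, 52.0] 68 [58.0, 51.0, 54.0, 53.0] 70 [60.0, 53.0, 53.0, 59.0] 72 [67.0, 57.0, 57.0, 70.0] 74 [86.0, 67.0, 69.0, 85.0] 76 [106.0, 81.0, 81.0, 103.0] 78 [129.0, 99.0, 101.0, 127.0] 80 [148.0, 121.0, 121.0, 147.0] 202 516
```

The tilt is about 68.5°. I'll descend towards the middle slot's mouth in stages.

Call:
send_rows --pt "10 -0.7 2 0" --pt "8 0 2 0" --pt "6 0 1 0" --pt "4 0 0.5 0" --pt "0 0 0 0"

```text
time: 65.82
tool_pos: [581.8, -63.0, 162.6]
tcp_rot: [-0.313, 1.57, 3.029]
contact_force: [-0.2, 0.2, -1.1]
grip_width: 31.2
```

Call:
send_rows --pt "3 0 1 0" --pt "2 0 0.7 0" --pt "0 0 0 0"

```text
time: 66.2
tool_pos: [580.1, -63.4, 157.9]
tcp_rot: [0.029, 1.571, -2.912]
contact_force: [-0.4, 0.1, -0.5]
grip_width: 31.4
```

Run:
```python
from h import *
st()
```

```text
t 66.2 uv [52.2  0.2] z 157.9 F [-0.4  0.1 -0.5] Fu -0.4 M [ 0.01  0.11 -0.03] w 31.4
```

Call:
send_rows --pt "4.7 0 1.7 0" --pt "4.7 0 1.7 0" --pt "4.7 0 1.7 0" --pt "0 0 0 0"

```text
time: 66.7
tool_pos: [574.8, -64.4, 143.3]
tcp_rot: [-0.367, 1.57, 2.974]
contact_force: [-0.3, -0.2, -0.5]
grip_width: 31.3
```

Call:
send_rows --pt "6 0 2.2 0" --pt "6 0 2.2 0" --pt "6 0 2.2 0" --pt "0 0 0 0"

```text
time: 67.2
tool_pos: [568.1, -65.7, 125.1]
tcp_rot: [-0.315, 1.569, 3.026]
contact_force: [-2.1, -0.5, 0.1]
grip_width: 31.8
```

Run:
```python
from h import *
st()
```

```text
t 67.2 uv [40.   0.3] z 125.1 F [-2.1 -0.5  0.1] Fu -2.2 M [-0.06  0.37  0.04] w 31.8
```

Call:
send_rows --pt "3 0 1.4 0" --pt "3 0 1.2 0" --pt "3 0 1.2 0" --pt "0 0 0 0"

```text
time: 67.7
tool_pos: [564.8, -66.6, 116.6]
tcp_rot: [-0.109, 1.57, -3.051]
contact_force: [-2.0, -1.5, -0.3]
grip_width: 31.7
```

Call:
send_rows --pt "2 0 0.8 0" --pt "2 0 0.8 0" --pt "0 0 0 0"

```text
time: 68.08
tool_pos: [564.0, -66.8, 113.6]
tcp_rot: [2.786, 1.569, -0.156]
contact_force: [-2.1, 0.9, 5.0]
grip_width: 31.5
```

Run:
```python
from h import *
st()
```

```text
t 68.075 uv [35.8  0.1] z 113.6 F [-2.1  0.9  5. ] Fu -1.9 M [ 0.04  0.49 -0.05] w 31.5
```

The bottom is reached at the predicted height. I'll release and withdraw.

Call:
send_rows --pt "1.5 0 0.5 0" --pt "0 0 0 0"

```text
time: 68.32
tool_pos: [564.3, -66.9, 113.3]
tcp_rot: [2.821, 1.567, -0.12]
contact_force: [-1.7, 1.5, 11.2]
grip_width: 31.4
```

Call:
send_rows --pt "0 0 0 0" --pt "0 0 0 0" --pt "0 0 0 0" --pt "0 0 0 0" --pt "-10 0 0 0" --pt "-20 0 0 0" --pt "-25 0 0 0" --pt "-25 0 0 0" --hand 0.55

```text
time: 69.32
tool_pos: [563.1, -66.9, 192.9]
tcp_rot: [2.64, 1.57, -0.302]
contact_force: [0.8, 0.7, -1.0]
grip_width: 50.6
```

Call:
send_rows --pt "-20 -30 0 0" --pt "-20 -40 0 0" --pt "-20 -40 0 0" --pt "-20 -40 0 0" --pt "0 -40 0 0" --pt "0 -40 0 0" --pt "0 0 0 0" --pt "0 0 0 0"

```text
time: 70.32
tool_pos: [517.4, 158.2, 271.8]
tcp_rot: [2.383, 1.57, -0.558]
contact_force: [0.4, 0.7, 0.2]
grip_width: 50.3
```

Run:
```python
from h import *
st(); im,cm=snap("scene","s10"); im2,c2=snap("top","t3")
p=proj(cm,(*xy(0,0),60)).astype(int); a=cv2.resize(im[p[1]-60:p[1]+60,p[0]-64:p[0]+64],(480,450),interpolation=cv2.INTER_CUBIC)
q=proj(c2,(*xy(0,0),40)).astype(int); b=cv2.resize(im2[q[1]-60:q[1]+60,q[0]-40:q[0]+40],(300,450),interpolation=cv2.INTER_CUBIC)
cv2.imwrite("pics/final.png",np.hstack([a,b])[:,:,::-1])
i0=load("top0")[0].astype(int); d=np.abs(im2.astype(int)-i0).max(2)
c0=load("top0")[1]
for n,(x,y) in dict(tape=(458,316),box=(343,174),glue=(257,189),eraser=(221,202),blue=(275,235),pink=(182,306)).items(): print(n,d[y-14:y+14,x-18:x+18].mean().round(1),end=' ')
```

```text
t 70.325 uv [ 35.  229.9] z 271.8 F [0.4 0.7 0.2] Fu 0.6 M [-0.02 -0.03 -0.02] w 50.3
tape 4.3 box 8.4 glue 5.2 eraser 2.7 blue 38.0 pink 2.4
```

View pics/final.png

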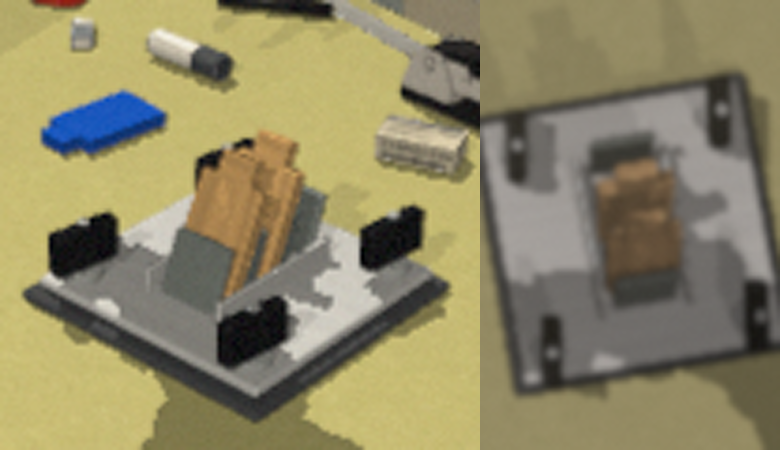

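Both boards stand parallel in the near and middle slots, with tabs up and the robot clear. All four nut bars point the same way, at their end stops, and the bystanders are in place. The blue board's picture difference comes from the arm passing over it, and the scene view shows it unmoved. I'm handing in.

```bash
python3 -c "
from plant import close_job; print(close_job())"
```

```text
the job is handed in; nothing more can be done
None
```

The job is done and handed in at about 70 s of the 210 s allowed: all four nuts are tight, and both wooden boards stand in the rack.

**Nuts:** I turned them clockwise in the order near-left, far-right, near-right, far-left. Each was turned until its end stop showed as a rise in the wrist moment to 0.56–0.67 Nm, against 0.05–0.11 Nm while turning freely. I did not measure the plate's level directly.

**Boards:** Only two plain boards were on the worktop. One was knocked about 45 mm aside during the run, so I located it again before gripping it. Both were gripped by the tab and lay level when lifted. I tipped each to about 70° against the far side of the last rib, then lowered it in, one into the near slot and one into the middle slot. Both reached the bottom at the expected height before I let go.

**Setback:** On its first try, the first board caught a rib top, with about 42 N on the wrist. I backed it out, measured its tilt again, and it then went in with almost no force.

**Last checks:**
- The last pictures show both boards leaning parallel between the ribs, tabs up, with the robot clear.
- A before-and-after comparison of the top view showed no real change at the tape roll, staple box, glue stick, eraser or pink board.
- The same comparison flagged the blue board (38 against 2–8 for the others). I put that down to the arm covering it in the top view, since the scene view shows it lying as before.
- My tilt fit of the first seated board read 77° with a poor match. The ribs hide part of that board, so I went by the picture and the seating height instead.

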